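Get the tea box out from behind the jars

ROBOT

A 6-joint arm with a two-finger parallel gripper is mounted at the origin on a cart in front of the work surface, level with it; the furniture and walls round the work are solid. World frame = base frame: x ahead of the robot, y to its left, z up, the work surface at z = 0. Lengths are in mm, angles in rad, forces in N, time in s.
With the tool pointing down it reaches from about 400 to 925 mm from the base axis. Payload 12.5 kg.
Tool frame: the origin (TCP) lies midway between the tips of the shut fingers; the grasp point (between the pads) lies 19 mm behind it; z points along the fingers, y is the line along which they close (so a half turn about z gives the same grasp; the last joint's range is limited). The gripper opens to 95 mm and grips with 3 to 60 N. Pads are 20 mm wide; open, the fingers measure 119 mm over their backs; the gripper's body (75 mm by 180 mm) begins 59 mm behind the grasp point.
Start: joints at [-1.224, 0.491, 1.559, -0, 1.092, -0.106], TCP at [273.453, -562.024, 214.661] pointing down, gripper open.
Joint ranges: [-3.1, 3.1], [-0.84, 2.19], [0.05, 2.79], [-1.13, 4.28], [0.06, 2.93], [-2.69, 2.69]. Speed limits (rad/s): [2.22, 2.22, 2.79, 3.14, 3.14, 3.14].

INTERFACE

Orientations are given as [roll, pitch, yaw] about the fixed x, y, z axes, in that order (R = Rz(yaw) Ry(pitch) Rx(roll)).
In Python, from cell import * gives the robot as it stands. The module is installed in compiled form; this text tells all that it offers.
- The arm moves only by the tool arm_command, never from a script. Its arguments are lists of equal length, an entry for each row: "delta_pos": the shift along the world's x, y, z in units of 250 mm (1.0 is 250 mm), a list of three; "delta_rot": the turn, a rotation vector about the world's x, y, z in units of 90 degrees (1.0 is 90 degrees), a list of three; "claw": the closure, from 0 (fully open) to 1 (shut). In form: {"delta_pos": [[tx, ty, tz], ...], "delta_rot": [[wx, wy, wz], ...], "claw": [claw, ...]}. A call has exactly 5 rows; each row is the pose to reach, as a shift and turn from the pose commanded when the call began; what a row does not reach only later rows make up. A row lasts 1/12 s, in which the tool goes at most 41.7 mm and 7.16 degrees, less where a joint would pass 70% of its speed; a pose out of reach is approached as far as the arm can. A call with a number of a shift or a turn outside -1 to 1 is refused whole. A call with a gripper value outside its range is refused whole. The fingers move at their own pace and stop on an object; the grip force is fixed at half the most. Time passes only in rows, so rows that repeat a pose let the fingers close, or fill a call up. It gives the time, the measured TCP pose, the force, the opening and the grip force at its end, in the units of the state.
- state(): the state, without advancing time (a new reading comes with each control period).
- read_camera(name): name is "side" or "top"; returns the picture (384x512x3 uint8, red, green, blue); there is no depth.
- calibration(name): a dict with "camera_matrix" (3x3 intrinsics, pixels), "T" (4x4, takes a point from camera to world coordinates). Camera axes: x right, y down, z forward; pixel columns grow to the right and rows downward; lengths in mm; the calibration is good to about 2 mm. A picture is of the moment at which its call begins. calibration takes no time and is no camera call.
- job_done(): hands the job in; it is judged then, once.
The state is a dict: "t": time; "joints": joint angles; "qvel": joint speeds; "tau": joint torques, N m; "eef_pos": TCP position; "tcp_rot": TCP orientation; "ft_force": force on the tool from outside, world axes, zero at the start; "moment": the same for the moment, N m; "opening": opening from 0.0 (shut) to 1.0 (fully open); "grip_force": force on a finger pad.
Only numpy, scipy, OpenCV 4.12 (cv2) and the standard library are available. Lean on these libraries where they do the work, as an engineer would, in place of code of your own. Each camera call takes 0.05 s, during which the arm holds its last target. There are 200 camera calls.

TASK

A honey jar, a spice jar and a pepper mill stand close in front of the box of tea. Move all three out of the way to stand on the chopping board, then lift out the tea box and stand it upright in the middle of the tray, lengthways. Only then put the honey jar, spice jar and pepper mill back where each of them stood at the start; keep everything upright and leave the mug, the jam jar and the tall tin alone.

Things in the scene. Friction and masses are not known exactly. Their poses are not given: they have to be found in the camera images.
- tea_box: Red cardboard box, 63 (x) x 131 (y) x 66 mm high, 0.12 to 0.24 kg, standing on the worktop behind the row of three; its long side is its y axis, at the start the row stands along its -x side, on the robot's side. (A like box right at the back wall is fixed clutter.) Origin: centre of its underside; z is up.
- honey_jar: Round glass jar with a wide red lid, 100 mm high; lid 65 mm in diameter from 88 to 99 mm above the base, glass 60 mm below it; about 0.44 kg. One of the three standing in a row, in any order, 72 mm apart centre to centre along the tea box, their centres 72 mm from the box's centre line. Origin: centre of its underside; z is up.
- spice_a: Narrow round spice jar with a green cap, 106 mm high, 45 mm in diameter, cap from 85 to 105 mm above the base; about 0.11 kg. One of the three in the row in front of the tea box (a similar jar with a dark cap far back is only clutter). Origin: centre of its underside; z is up.
- pepper_mill: Turned wooden pepper mill, 170 mm high, foot 58 mm in diameter; rounded head 50 mm in diameter from 123 to 159 mm above the base (widest near 138 mm, the height to grip), small metal knob on top; about 0.18 kg. One of the three in the row in front of the tea box, 60 to 70 mm taller than its neighbours, so it stands beside a gripper that reaches for them. Origin: centre of its underside; z is up.
- board: Fixed plain wooden chopping board lying flat, 300 (x) x 170 (y) x 15 mm thick, empty at the start, either to the left or to the right of the row (farther right lies a hob with an extractor hood 0.7 m above it: keep the arm out from under the hood). Origin: centre of its underside, so its top is at z = 15 mm; its x axis runs along its length.
- tray: Fixed dark wooden tray, 200 (x) x 130 (y) mm, floor 6 mm thick, rim 6 mm wide and 16 mm high, empty at the start, on the other side from the board. Origin: centre of its underside, so its floor is at z = 6 mm; its x axis runs along its length. The tea box's long side (its y) shall lie along the tray's x, either way round.
- mug: Loose cream-coloured mug with a handle and small leaf marks, 92 x 127 x 95 mm high, standing between the robot and the row; not to be disturbed. Origin: centre of its underside; z is up.
- jam_jar: Loose round jam jar with a white lid, 68 mm in diameter, 84 mm high, to the left behind the tea box; not to be disturbed. Origin: centre of its underside; z is up.
- tall_tin: Loose tall food tin with a bare metal top, 75 mm in diameter, 110 mm high, to the right behind the tea box; not to be disturbed. Origin: centre of its underside; z is up.
There are look-alikes about, which are no part of the job. Several things look just like the spice_a: the one meant starts farthest to the robot's left.

How it is judged:
By the outcome, as a careful person would: the job done as asked, in the order asked, and still so for the second after the job is handed in, with the robot touching nothing.
It also fails if it takes over 141 s, if anything falls off the work surface, if the arm or the gripper's body presses on something with over 40 N, if the wrist force passes 120 N, or if a joint passes its speed limit or range.

## Working session

There is one attempt and no reset: what is moved stays moved. The work goes in short steps, Python scripts to look and compute and a tool call to move; the robot and the scene stay as the last step left them, time stands still between calls to the robot, and variables do not carry over. Pictures are saved under pics/ and viewed, at most 14 in all, crops included, and the job is handed in when it is done.

Besides the shell and the picture viewer there is one more tool, called after "Emit:" by a JSON object that holds its "fn" and its "kwargs", one argument or row to a line. arm_command: Moves the arm, as the interface text tells. Shifts and turns lie within -1 to 1; 1 stands for 250 mm of shift or 90 degrees of turn. Its arguments: {"type":"object","properties":{"delta_pos":{"type":"array"},"delta_rot":{"type":"array"},"claw":{"type":"array"}},"required":["delta_pos","delta_rot","claw"]}

```bash
mkdir -p pics; cat > h.py <<'E'
from cell import *
import numpy as np, cv2
def snap(n,f):
    im=read_camera(n); cv2.imwrite('pics/'+f+'.png',im[:,:,::-1]); return im
def ray(n,uv):
    c=calibration(n);T=np.array(c['T']);K=np.array(c['camera_matrix'])
    return T[:3,3],T[:3,:3]@np.linalg.inv(K)@np.array([*uv,1.])
def at(n,uv,z):
    o,d=ray(n,uv);return o+d*(z-o[2])/d[2]
def tri(uv1,uv2):
    a,d=ray('top',uv1);b,e=ray('side',uv2)
    s=np.linalg.lstsq(np.c_[d,-e],b-a,rcond=None)[0]
    p,q=a+s[0]*d,b+s[1]*e
    return (p+q)/2,np.linalg.norm(p-q)
def proj(n,P):
    c=calibration(n);T=np.linalg.inv(np.array(c['T']));p=np.array(c['camera_matrix'])@(T[:3,:3]@np.array(P)+T[:3,3]);return p[:2]/p[2]
E
python3 - <<'E'
from h import *
np.set_printoptions(suppress=True,precision=3)
for n in('top','side'):
    im=snap(n,n+'0'); cv2.imwrite(f'pics/{n}0b.png',cv2.resize(im[:,:,::-1],(800,600),interpolation=cv2.INTER_CUBIC))
    print(calibration(n))
print(state())
E
```

```text
{'camera_matrix': array([[378.136,   0.   , 258.313],
       [  0.   , 378.136, 190.809],
       [  0.   ,   0.   ,   1.   ]]), 'T': array([[   0.019,   -0.998,    0.067,  524.294],
       [  -1.   ,   -0.019,   -0.001,   35.858],
       [   0.002,   -0.067,   -0.998, 1083.404],
       [   0.   ,    0.   ,    0.   ,    1.   ]])}
{'camera_matrix': array([[356.278,   0.   , 256.759],
       [  0.   , 356.278, 194.729],
       [  0.   ,   0.   ,   1.   ]]), 'T': array([[ -0.857,  -0.257,   0.447, 131.267],
       [ -0.516,   0.44 ,  -0.735, 811.166],
       [ -0.008,  -0.86 ,  -0.51 , 585.447],
       [  0.   ,   0.   ,   0.   ,   1.   ]])}
{'t': 0.1, 'joints': array([-1.224,  0.491,  1.559, -0.   ,  1.092, -0.106]), 'qvel': array([-0.001, -0.002, -0.002,  0.001,  0.001,  0.   ]), 'tau': array([  0.003, -61.362, -25.86 ,   0.069,   0.047,  -0.   ]), 'eef_pos': array([ 273.372, -561.783,  214.132]), 'tcp_rot': array([-3.141, -0.   ,  0.453]), 'ft_force': array([-0.385,  0.231,  0.037]), 'moment': array([ 0.025, -0.009, -0.047]), 'grip_force': 0.0, 'opening': 0.9991974330334178}
```

View pics/top0b.png

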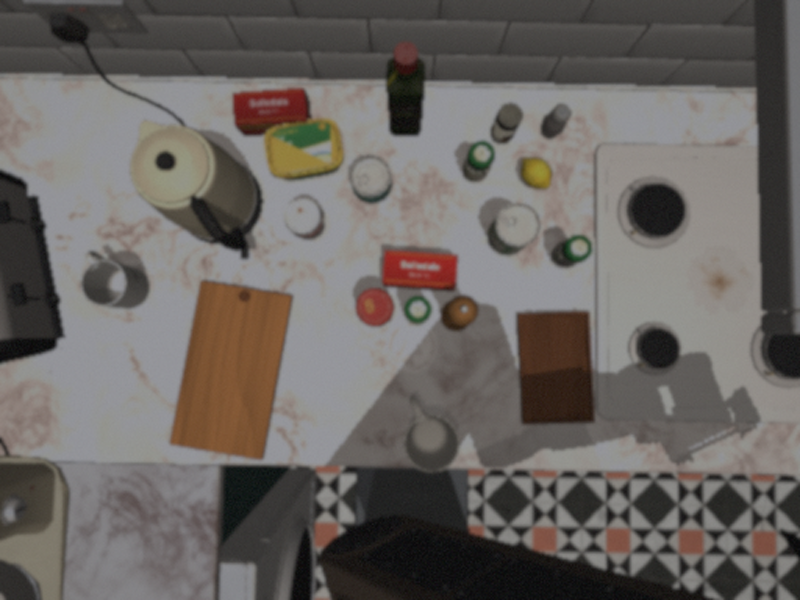

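View pics/side0b.png

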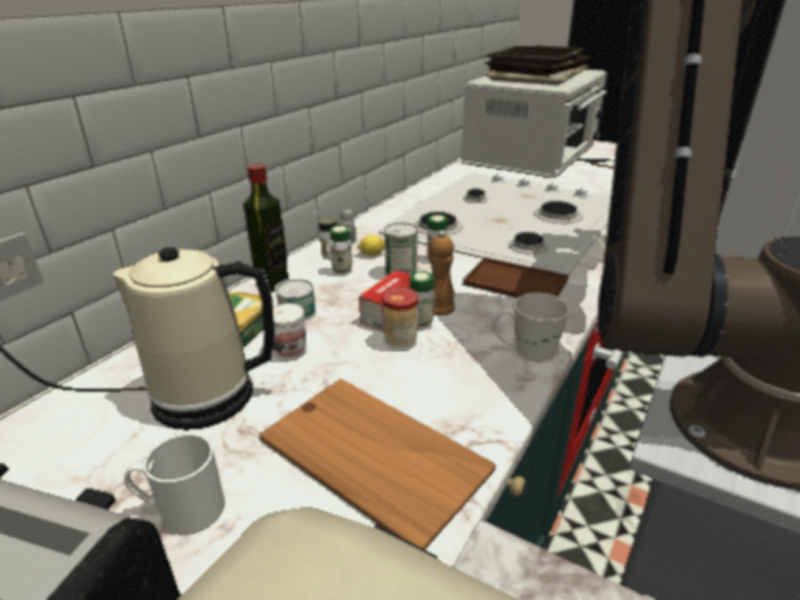

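Top view (800x600 px): honey lid at (375,307), mill at (461,312), tea box top at (420,270), board at (232,370) on the left, tray at (555,367) on the right, mug at (432,440). The green caps are at (418,308), (480,155) and (576,248). The one at (418,308) is farthest left and stands in the row, so it fits spice_a. I'll confirm that in an enlarged crop.

```bash
python3 - <<'E'
import cv2
a=cv2.imread('pics/top0.png'); c=a[130:280,210:410]
cv2.imwrite('pics/topc.png',cv2.resize(c,(800,600),interpolation=cv2.INTER_CUBIC))
a=cv2.imread('pics/side0.png'); c=a[140:245,220:360]
cv2.imwrite('pics/sidec.png',cv2.resize(c,(800,600),interpolation=cv2.INTER_CUBIC))
E
```

```text
(no output)
```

View pics/topc.png

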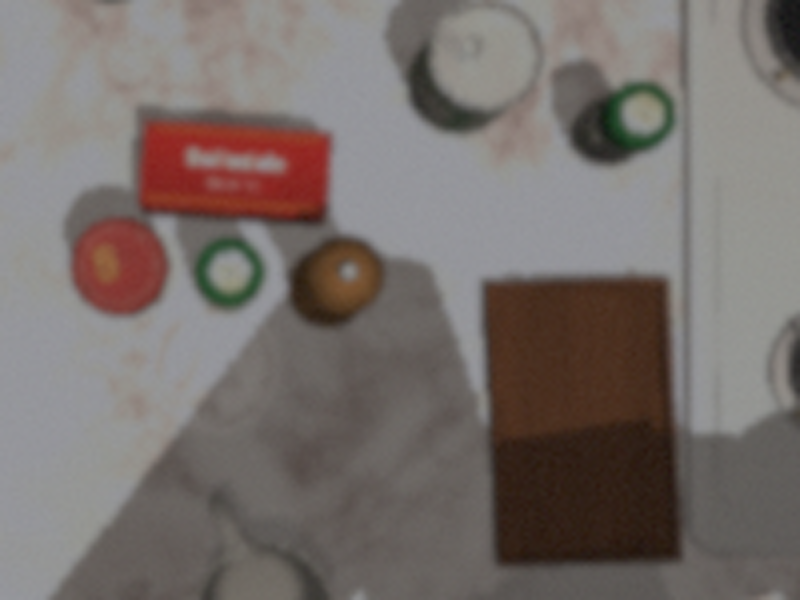

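View pics/sidec.png

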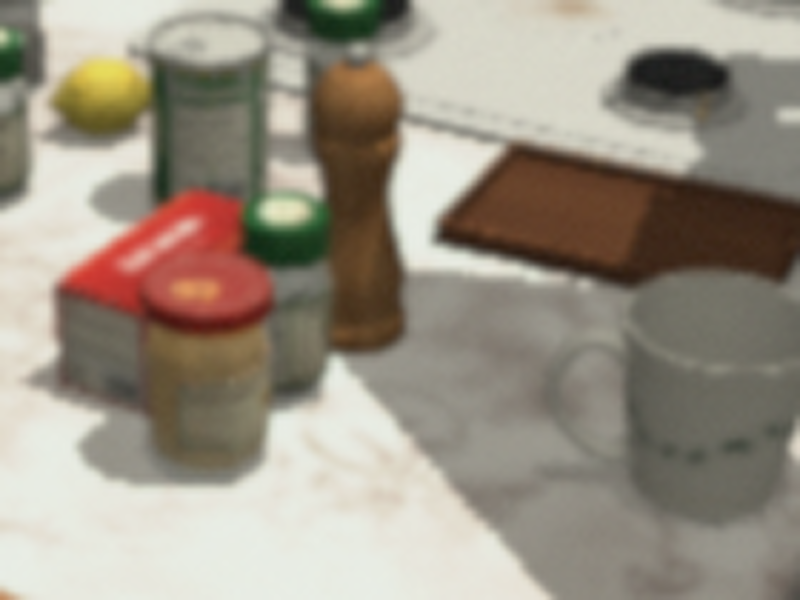

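The crop confirms spice_a: green cap at crop (229,272), the middle of the row between honey and mill. In the side crop the cap is at (287,214). Next I'll triangulate.

```bash
python3 - <<'E'
from h import *
np.set_printoptions(suppress=True,precision=1)
tc=lambda x,y:(210+(x+.5)/4-.5,130+(y+.5)/4-.5)
sc=lambda x,y:(220+(x+.5)/5.714-.5,140+(y+.5)/5.714-.5)
tb=lambda x,y:((x+.5)/1.5625-.5,(y+.5)/1.5625-.5)
for n,a,b in(('honey',(120,266),(207,276)),('spice',(230,271),(287,214)),('knob',(348,270),(358,52)),('boxcorner',(147,124),(60,290)),):
    print(n,*tri(tc(*a),sc(*b)))
print('honey',at('top',tc(120,266),99.5));print('spice',at('top',tc(230,271),105.5));print('mill',at('top',tc(348,270),169))
def quad(P,z):
    Q=np.array([at('top',p,z) for p in P]);print(Q[:,:2].round(1).tolist(),Q.mean(0));
    print(' ang', [np.degrees(np.arctan2(*(Q[(i+1)%4]-Q[i])[:2][::-1])) for i in range(4)],[np.linalg.norm(Q[(i+1)%4]-Q[i]) for i in range(4)])
quad([tc(*p) for p in((147,123),(330,133),(326,217),(141,210))],66)
quad([tc(*p) for p in((485,281),(667,277),(680,560),(498,563))],14)
quad([tb(*p) for p in((203,281),(292,294),(264,458),(171,443))],15)
print('mug',at('top',tb(432,440),95),at('top',tb(413,400),60))
print('tin',at('top',tc(485,55),110),'jam',at('top',tb(304,215),84),'spice2',at('top',tc(640,115),105))
# auto check: red mask of honey lid/ tea box
im=cv2.imread('pics/top0.png')
hs=cv2.cvtColor(im,cv2.COLOR_BGR2HSV)
m=(((hs[...,0]<6)|(hs[...,0]>172))&(hs[...,1]>130)&(hs[...,2]>60)).astype(np.uint8)
n,l,s,c=cv2.connectedComponentsWithStats(m)
for i in range(1,n):
    if s[i,4]>60: print(s[i],c[i],cv2.minAreaRect(np.argwhere(l==i)[:,::-1].astype(np.float32)))
E
```

```text
honey [575.9  83.8 102. ] 0.8398832948163515
spice [573.1  11.9 103.7] 1.0258374817220655
knob [571.6 -58.3 166.3] 1.6941796173746737
boxcorner [675.   69.4  58.3] 0.45032382084014005
honey [575.6  83.7  99.5]
spice [573.4  12.2 105.5]
mill [572.2 -57.7 169. ]
[[674.7, 69.3], [670.3, -54.8], [613.2, -52.9], [615.5, 72.1]] [643.4   8.4  66. ]
 ang [np.float64(-92.02717194891432), np.float64(178.0591414839425), np.float64(88.9433316982615), np.float64(-2.685127639506363)] [np.float64(124.20134034145785), np.float64(57.20193748936444), np.float64(124.98665966444396), np.float64(59.32276731005067)]
[[574.5, -170.6], [579.8, -299.4], [381.9, -308.2], [377.4, -181.0]] [ 478.4 -239.8   14. ]
 ang [np.float64(-87.62746041529623), np.float64(-177.4601893543676), np.float64(92.02687525284546), np.float64(3.01132464022051)] [np.float64(128.97145688192086), np.float64(198.1080969605125), np.float64(127.3519327179332), np.float64(197.351210680578)]
[[620.7, 400.4], [600.2, 238.2], [306.7, 278.7], [329.9, 445.2]] [464.4 340.6  15. ]
 ang [np.float64(-97.20383867475219), np.float64(172.15810278111908), np.float64(82.08541876251591), np.float64(-8.749627823626984)] [np.float64(163.48224994646893), np.float64(296.2244980627054), np.float64(168.13346795262146), np.float64(294.2275954286315)]
mug [357.5 -15.6  95. ] [418.7  16.3  60. ]
tin [ 717.1 -151.1  110. ] jam [731.2 209.   84. ] spice2 [ 680.5 -253.5  105. ]
[150  57  47  24 722] [173.1  68.4] ((172.94407653808594, 68.27352905273438), (20.324573516845703, 46.171295166015625), 85.60128784179688)
[245 161  47  24 833] [268.1 172.4] ((268.04473876953125, 172.2840576171875), (46.03517532348633, 22.2690486907959), 3.5763344764709473)
[229 185  22  23 317] [240.1 196.1] ((239.50003051757812, 196.00001525878906), (21.92030906677246, 20.50609588623047), 45.0)
```

Emit:
{"fn": "arm_command", "kwargs": {
  "delta_pos": [
    [0.06, 0.1, 0.004],
    [0.12, 0.2, 0.008],
    [0.18, 0.3, 0.012],
    [0.24, 0.4, 0.016],
    [0.3, 0.504, 0.02]
  ],
  "delta_rot": [
    [0, 0, 0.0345],
    [0, 0, 0.069],
    [0, 0, 0.1035],
    [0, 0, 0.138],
    [0, 0, 0.1725]
  ],
  "claw": [0, 0, 0, 0, 0]
}}

```text
t: 0.52
eef_pos: [348.8, -434.8, 219.4]
tcp_rot: [-3.141, -0.0, 0.726]
ft_force: [0.2, -0.4, 0.5]
opening: 0.999
grip_force: 0.0
```

Emit:
{"fn": "arm_command", "kwargs": {
  "delta_pos": [
    [0.06, 0.1, 0.004],
    [0.12, 0.2, 0.008],
    [0.18, 0.3, 0.012],
    [0.24, 0.4, 0.016],
    [0.3, 0.504, 0.02]
  ],
  "delta_rot": [
    [0, 0, 0.0345],
    [0, 0, 0.069],
    [0, 0, 0.1035],
    [0, 0, 0.138],
    [0, 0, 0.1725]
  ],
  "claw": [0, 0, 0, 0, 0]
}}

```text
t: 0.93
eef_pos: [423.9, -308.7, 224.5]
tcp_rot: [-3.141, -0.0, 0.997]
ft_force: [0.3, -0.4, -0.2]
opening: 0.998
grip_force: 0.0
```

Emit:
{"fn": "arm_command", "kwargs": {
  "delta_pos": [
    [0.06, 0.1, 0.004],
    [0.12, 0.2, 0.008],
    [0.18, 0.3, 0.012],
    [0.24, 0.4, 0.016],
    [0.3, 0.504, 0.02]
  ],
  "delta_rot": [
    [0, 0, 0.0345],
    [0, 0, 0.069],
    [0, 0, 0.1035],
    [0, 0, 0.138],
    [0, 0, 0.1725]
  ],
  "claw": [0, 0, 0, 0, 0]
}}

```text
t: 1.35
eef_pos: [498.9, -182.7, 229.5]
tcp_rot: [-3.141, -0.0, 1.268]
ft_force: [0.7, -0.5, -0.5]
opening: 1.001
grip_force: 0.0
```

Emit:
{"fn": "arm_command", "kwargs": {
  "delta_pos": [
    [0.06, 0.11, 0.004],
    [0.12, 0.22, 0.008],
    [0.19, 0.33, 0.012],
    [0.25, 0.43, 0.016],
    [0.294, 0.502, 0.02]
  ],
  "delta_rot": [
    [0, 0, 0.04],
    [0, 0, 0.08],
    [0, 0, 0.12],
    [0, 0, 0.15],
    [0, 0, 0.1725]
  ],
  "claw": [0, 0, 0, 0, 0]
}}

```text
t: 1.77
eef_pos: [572.7, -56.3, 234.4]
tcp_rot: [-3.141, -0.0, 1.54]
ft_force: [0.4, -0.7, 0.1]
opening: 1.003
grip_force: 0.0
```

Emit:
{"fn": "arm_command", "kwargs": {
  "delta_pos": [
    [0, 0, -0.06],
    [0, 0, -0.16],
    [0, 0, -0.27],
    [0, 0, -0.38],
    [0, 0, -0.46]
  ],
  "delta_rot": [
    [0, 0, 0],
    [0, 0, 0],
    [0, 0, 0],
    [0, 0, 0],
    [0, 0, 0]
  ],
  "claw": [0, 0, 0, 0, 0]
}}

```text
t: 2.18
eef_pos: [571.1, -58.2, 117.4]
tcp_rot: [-3.14, -0.0, 1.537]
ft_force: [0.4, 0.2, -0.2]
opening: 0.998
grip_force: 0.0
```

Emit:
{"fn": "arm_command", "kwargs": {
  "delta_pos": [
    [0, 0, 0],
    [0, 0, 0],
    [0, 0, 0],
    [0, 0, 0],
    [0, 0, 0]
  ],
  "delta_rot": [
    [0, 0, 0],
    [0, 0, 0],
    [0, 0, 0],
    [0, 0, 0],
    [0, 0, 0]
  ],
  "claw": [0.2, 0.4, 0.6, 0.8, 1]
}}

```text
t: 2.6
eef_pos: [572.5, -58.6, 121.0]
tcp_rot: [3.139, 0.0, 1.537]
ft_force: [-0.9, 0.7, -0.2]
opening: 0.705
grip_force: 0.0
```

Emit:
{"fn": "arm_command", "kwargs": {
  "delta_pos": [
    [0, 0, 0],
    [0, 0, 0],
    [0, 0, 0],
    [0, 0, 0],
    [0, 0, 0]
  ],
  "delta_rot": [
    [0, 0, 0],
    [0, 0, 0],
    [0, 0, 0],
    [0, 0, 0],
    [0, 0, 0]
  ],
  "claw": [1, 1, 1, 1, 1]
}}

```text
t: 3.02
eef_pos: [571.9, -58.5, 120.0]
tcp_rot: [3.141, 0.0, 1.537]
ft_force: [-1.9, 0.1, 5.6]
opening: 0.498
grip_force: 30.0
```

Emit:
{"fn": "arm_command", "kwargs": {
  "delta_pos": [
    [0, 0, 0.04],
    [0, 0, 0.14],
    [0, 0, 0.27],
    [0, 0, 0.41],
    [0, 0, 0.52]
  ],
  "delta_rot": [
    [0, 0, 0],
    [0, 0, 0],
    [0, 0, 0],
    [0, 0, 0],
    [0, 0, 0]
  ],
  "claw": [1, 1, 1, 1, 1]
}}

```text
t: 3.43
eef_pos: [572.1, -58.5, 252.5]
tcp_rot: [3.14, 0.0, 1.537]
ft_force: [0.0, 0.3, -1.7]
opening: 0.5
grip_force: 30.0
```

Emit:
{"fn": "arm_command", "kwargs": {
  "delta_pos": [
    [0, 0.03, 0],
    [0, 0.09, 0],
    [0, 0.18, 0],
    [-0.01, 0.28, 0],
    [-0.02, 0.38, 0]
  ],
  "delta_rot": [
    [0, 0, 0],
    [0, 0, 0],
    [0, 0, 0],
    [0, 0, 0],
    [0, 0, 0]
  ],
  "claw": [1, 1, 1, 1, 1]
}}

```text
t: 3.85
eef_pos: [566.6, 37.4, 249.3]
tcp_rot: [-3.141, -0.0, 1.536]
ft_force: [1.1, 0.5, -2.2]
opening: 0.494
grip_force: 30.0
```

Emit:
{"fn": "arm_command", "kwargs": {
  "delta_pos": [
    [-0.01, 0.11, 0],
    [-0.02, 0.22, 0],
    [-0.03, 0.33, 0],
    [-0.05, 0.44, 0],
    [-0.06, 0.55, 0]
  ],
  "delta_rot": [
    [0, 0, 0],
    [0, 0, 0],
    [0, 0, 0],
    [0, 0, 0],
    [0, 0, 0]
  ],
  "claw": [1, 1, 1, 1, 1]
}}

```text
t: 4.27
eef_pos: [551.1, 175.4, 249.3]
tcp_rot: [-3.141, 0.0, 1.537]
ft_force: [1.6, 0.4, -2.1]
opening: 0.493
grip_force: 30.0
```

Emit:
{"fn": "arm_command", "kwargs": {
  "delta_pos": [
    [-0.02, 0.12, 0],
    [-0.04, 0.26, 0],
    [-0.06, 0.39, 0],
    [-0.07, 0.5, 0],
    [-0.08, 0.588, 0]
  ],
  "delta_rot": [
    [0, 0, 0],
    [0, 0, 0],
    [0, 0, 0],
    [0, 0, 0],
    [0, 0, 0]
  ],
  "claw": [1, 1, 1, 1, 1]
}}

```text
t: 4.68
eef_pos: [531.0, 323.2, 249.2]
tcp_rot: [-3.141, 0.0, 1.538]
ft_force: [0.3, -0.9, -1.7]
opening: 0.494
grip_force: 30.0
```

Emit:
{"fn": "arm_command", "kwargs": {
  "delta_pos": [
    [0, 0, -0.05],
    [0, 0, -0.16],
    [0, 0, -0.28],
    [0, 0, -0.37],
    [0, 0, -0.42]
  ],
  "delta_rot": [
    [0, 0, 0],
    [0, 0, 0],
    [0, 0, 0],
    [0, 0, 0],
    [0, 0, 0]
  ],
  "claw": [1, 1, 1, 1, 1]
}}

```text
t: 5.1
eef_pos: [530.6, 320.7, 141.5]
tcp_rot: [-3.138, 0.002, 1.537]
ft_force: [-0.7, -1.0, -2.4]
opening: 0.495
grip_force: 30.0
```

```bash
python3 - <<'E'
from h import *
im=snap('side','s1')
cv2.imwrite('pics/s1c.png',cv2.resize(im[150:350,160:400,::-1],(720,600),interpolation=cv2.INTER_CUBIC))
s=state();print(s['eef_pos'],s['ft_force'],s['opening'])
E
```

```text
[530.16339563 320.39222881 140.08442341] [-1.86739603 -0.43208481 -4.40065612] 0.49421331204933044
```

View pics/s1c.png

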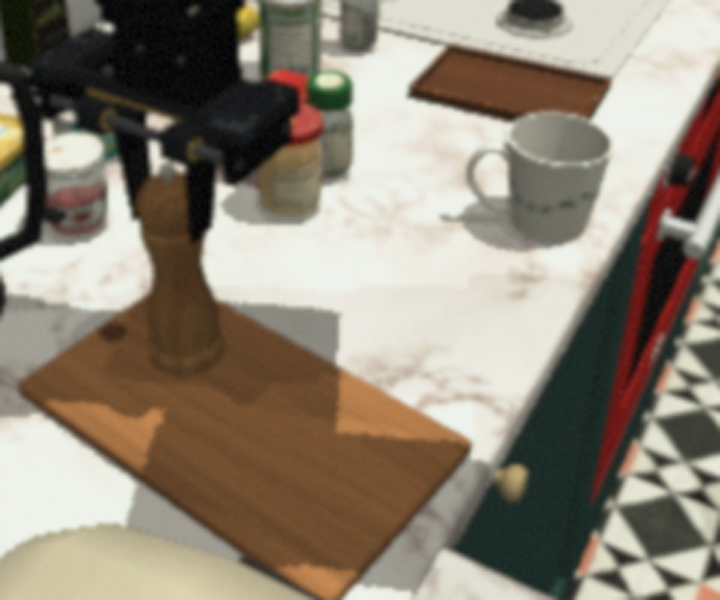

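The mill hangs upright just over the board with its foot at about (185,360). The row's honey and spice jars are undisturbed. I'll lower it slowly.

Emit:
{"fn": "arm_command", "kwargs": {
  "delta_pos": [
    [0, 0, 0],
    [0, 0, 0],
    [0, 0, -0.01],
    [0, 0, -0.02],
    [0, 0, -0.028]
  ],
  "delta_rot": [
    [0, 0, 0],
    [0, 0, 0],
    [0, 0, 0],
    [0, 0, 0],
    [0, 0, 0]
  ],
  "claw": [1, 1, 1, 1, 1]
}}

```text
t: 5.57
eef_pos: [532.2, 321.1, 138.2]
tcp_rot: [3.14, -0.001, 1.537]
ft_force: [0.6, 0.4, -0.9]
opening: 0.493
grip_force: 30.0
```

Emit:
{"fn": "arm_command", "kwargs": {
  "delta_pos": [
    [0, 0, -0.004],
    [0, 0, -0.008],
    [0, 0, -0.008],
    [0, 0, -0.008],
    [0, 0, -0.008]
  ],
  "delta_rot": [
    [0, 0, 0],
    [0, 0, 0],
    [0, 0, 0],
    [0, 0, 0],
    [0, 0, 0]
  ],
  "claw": [1, 1, 1, 1, 1]
}}

```text
t: 5.98
eef_pos: [532.0, 321.0, 135.7]
tcp_rot: [3.141, -0.0, 1.537]
ft_force: [0.7, 0.3, -1.9]
opening: 0.494
grip_force: 30.0
```

Emit:
{"fn": "arm_command", "kwargs": {
  "delta_pos": [
    [0, 0, -0.003],
    [0, 0, -0.005],
    [0, 0, -0.005],
    [0, 0, -0.005],
    [0, 0, -0.005]
  ],
  "delta_rot": [
    [0, 0, 0],
    [0, 0, 0],
    [0, 0, 0],
    [0, 0, 0],
    [0, 0, 0]
  ],
  "claw": [1, 1, 0.45, 0.4, 0.2]
}}

```text
t: 6.4
eef_pos: [532.0, 321.0, 134.4]
tcp_rot: [3.141, -0.0, 1.537]
ft_force: [-0.0, 0.3, -1.6]
opening: 0.626
grip_force: 0.0
```

Emit:
{"fn": "arm_command", "kwargs": {
  "delta_pos": [
    [0, 0, 0],
    [0, 0, 0],
    [0, 0, 0],
    [0, 0, 0],
    [0, 0, 0]
  ],
  "delta_rot": [
    [0, 0, 0],
    [0, 0, 0],
    [0, 0, 0],
    [0, 0, 0],
    [0, 0, 0]
  ],
  "claw": [0.1, 0, 0, 0, 0]
}}

```text
t: 6.82
eef_pos: [531.9, 321.0, 134.4]
tcp_rot: [3.142, 0.0, 1.537]
ft_force: [-0.0, -0.1, 0.8]
opening: 0.96
grip_force: 0.0
```

Emit:
{"fn": "arm_command", "kwargs": {
  "delta_pos": [
    [0, 0, 0.04],
    [0, 0, 0.12],
    [0, 0, 0.22],
    [0, 0, 0.32],
    [0, 0, 0.38]
  ],
  "delta_rot": [
    [0, 0, 0],
    [0, 0, 0],
    [0, 0, 0],
    [0, 0, 0],
    [0, 0, 0]
  ],
  "claw": [0, 0, 0, 0, 0]
}}

```text
t: 7.23
eef_pos: [532.4, 321.2, 232.9]
tcp_rot: [3.139, -0.001, 1.537]
ft_force: [0.2, -0.3, 0.4]
opening: 1.0
grip_force: 0.0
```

Emit:
{"fn": "arm_command", "kwargs": {
  "delta_pos": [
    [0.01, -0.07, 0],
    [0.02, -0.18, 0],
    [0.04, -0.3, 0],
    [0.06, -0.43, 0],
    [0.08, -0.56, 0]
  ],
  "delta_rot": [
    [0, 0, 0],
    [0, 0, 0],
    [0, 0, 0],
    [0, 0, 0],
    [0, 0, 0]
  ],
  "claw": [0, 0, 0, 0, 0]
}}

```text
t: 7.65
eef_pos: [551.9, 179.8, 230.3]
tcp_rot: [3.141, -0.0, 1.537]
ft_force: [0.4, -0.1, -0.7]
opening: 0.998
grip_force: 0.0
```

Emit:
{"fn": "arm_command", "kwargs": {
  "delta_pos": [
    [0.02, -0.14, -0.05],
    [0.04, -0.29, -0.12],
    [0.06, -0.44, -0.2],
    [0.075, -0.57, -0.28],
    [0.085, -0.675, -0.33]
  ],
  "delta_rot": [
    [0, 0, 0],
    [0, 0, 0],
    [0, 0, 0],
    [0, 0, 0],
    [0, 0, 0]
  ],
  "claw": [0, 0, 0, 0, 0]
}}

```text
t: 8.07
eef_pos: [572.9, 9.8, 146.0]
tcp_rot: [-3.141, 0.0, 1.536]
ft_force: [0.3, 0.6, -0.6]
opening: 1.002
grip_force: 0.0
```

Emit:
{"fn": "arm_command", "kwargs": {
  "delta_pos": [
    [0, 0, 0],
    [0, 0, -0.06],
    [0, 0, -0.15],
    [0, 0, -0.23],
    [0, 0, -0.284]
  ],
  "delta_rot": [
    [0, 0, 0],
    [0, 0, 0],
    [0, 0, 0],
    [0, 0, 0],
    [0, 0, 0]
  ],
  "claw": [0, 0, 0, 0, 0]
}}

```text
t: 8.48
eef_pos: [573.1, 12.8, 75.4]
tcp_rot: [-3.141, -0.0, 1.537]
ft_force: [-0.0, -0.1, 0.0]
opening: 0.999
grip_force: 0.0
```

Emit:
{"fn": "arm_command", "kwargs": {
  "delta_pos": [
    [0, 0, 0],
    [0, 0, 0],
    [0, 0, 0],
    [0, 0, 0],
    [0, 0, 0]
  ],
  "delta_rot": [
    [0, 0, 0],
    [0, 0, 0],
    [0, 0, 0],
    [0, 0, 0],
    [0, 0, 0]
  ],
  "claw": [0.2, 0.5, 0.8, 1, 1]
}}

```text
t: 8.9
eef_pos: [573.7, 12.3, 77.0]
tcp_rot: [3.14, 0.0, 1.537]
ft_force: [0.4, -0.3, -0.2]
opening: 0.707
grip_force: 0.0
```

Emit:
{"fn": "arm_command", "kwargs": {
  "delta_pos": [
    [0, 0, 0],
    [0, 0, 0],
    [0, 0, 0],
    [0, 0, 0],
    [0, 0, 0]
  ],
  "delta_rot": [
    [0, 0, 0],
    [0, 0, 0],
    [0, 0, 0],
    [0, 0, 0],
    [0, 0, 0]
  ],
  "claw": [1, 1, 1, 1, 1]
}}

```text
t: 9.32
eef_pos: [573.3, 12.2, 76.1]
tcp_rot: [3.141, -0.0, 1.537]
ft_force: [0.2, -0.7, 2.3]
opening: 0.471
grip_force: 30.0
```

Emit:
{"fn": "arm_command", "kwargs": {
  "delta_pos": [
    [0, 0, 0.04],
    [0, 0, 0.13],
    [0, 0, 0.25],
    [0, 0, 0.38],
    [0, 0, 0.46]
  ],
  "delta_rot": [
    [0, 0, 0],
    [0, 0, 0],
    [0, 0, 0],
    [0, 0, 0],
    [0, 0, 0]
  ],
  "claw": [1, 1, 1, 1, 1]
}}

```text
t: 9.73
eef_pos: [573.6, 12.2, 194.4]
tcp_rot: [3.139, 0.0, 1.537]
ft_force: [0.1, -0.6, 0.1]
opening: 0.471
grip_force: 29.9
```

Emit:
{"fn": "arm_command", "kwargs": {
  "delta_pos": [
    [-0.01, 0.03, 0],
    [-0.04, 0.09, 0],
    [-0.08, 0.18, 0],
    [-0.12, 0.28, 0],
    [-0.16, 0.38, 0]
  ],
  "delta_rot": [
    [0, 0, 0],
    [0, 0, 0],
    [0, 0, 0],
    [0, 0, 0],
    [0, 0, 0]
  ],
  "claw": [1, 1, 1, 1, 1]
}}

```text
t: 10.15
eef_pos: [532.0, 108.2, 190.3]
tcp_rot: [-3.14, 0.0, 1.536]
ft_force: [1.2, -0.1, 0.1]
opening: 0.468
grip_force: 29.9
```

Emit:
{"fn": "arm_command", "kwargs": {
  "delta_pos": [
    [-0.05, 0.11, 0],
    [-0.1, 0.22, 0],
    [-0.15, 0.33, 0],
    [-0.2, 0.44, 0],
    [-0.25, 0.55, 0]
  ],
  "delta_rot": [
    [0, 0, 0],
    [0, 0, 0],
    [0, 0, 0],
    [0, 0, 0],
    [0, 0, 0]
  ],
  "claw": [1, 1, 1, 1, 1]
}}

```text
t: 10.57
eef_pos: [469.2, 246.0, 190.3]
tcp_rot: [-3.14, 0.0, 1.537]
ft_force: [2.0, 0.6, -0.7]
opening: 0.469
grip_force: 29.9
```

Emit:
{"fn": "arm_command", "kwargs": {
  "delta_pos": [
    [-0.05, 0.12, 0],
    [-0.1, 0.26, 0],
    [-0.16, 0.39, 0],
    [-0.21, 0.5, 0],
    [-0.238, 0.592, 0]
  ],
  "delta_rot": [
    [0, 0, 0],
    [0, 0, 0],
    [0, 0, 0],
    [0, 0, 0],
    [0, 0, 0]
  ],
  "claw": [1, 1, 1, 1, 1]
}}

```text
t: 10.98
eef_pos: [408.9, 394.5, 190.2]
tcp_rot: [-3.14, 0.001, 1.538]
ft_force: [0.8, -0.3, -0.6]
opening: 0.468
grip_force: 29.9
```

Emit:
{"fn": "arm_command", "kwargs": {
  "delta_pos": [
    [0, 0, -0.05],
    [0, 0, -0.16],
    [0, 0, -0.26],
    [0, 0, -0.33],
    [0, 0, -0.36]
  ],
  "delta_rot": [
    [0, 0, 0],
    [0, 0, 0],
    [0, 0, 0],
    [0, 0, 0],
    [0, 0, 0]
  ],
  "claw": [1, 1, 1, 1, 1]
}}

```text
t: 11.4
eef_pos: [409.6, 392.0, 98.0]
tcp_rot: [-3.138, 0.003, 1.537]
ft_force: [-0.6, -0.3, -0.8]
opening: 0.471
grip_force: 29.9
```

Emit:
{"fn": "arm_command", "kwargs": {
  "delta_pos": [
    [0, 0, 0],
    [0, 0, -0.01],
    [0, 0, -0.02],
    [0, 0, -0.03],
    [0, 0, -0.036]
  ],
  "delta_rot": [
    [0, 0, 0],
    [0, 0, 0],
    [0, 0, 0],
    [0, 0, 0],
    [0, 0, 0]
  ],
  "claw": [1, 1, 1, 1, 1]
}}

```text
t: 11.82
eef_pos: [411.4, 392.9, 92.4]
tcp_rot: [3.141, -0.001, 1.537]
ft_force: [-0.6, -0.2, -1.3]
opening: 0.466
grip_force: 29.9
```

Emit:
{"fn": "arm_command", "kwargs": {
  "delta_pos": [
    [0, 0, 0],
    [0, 0, -0.002],
    [0, 0, -0.004],
    [0, 0, -0.005],
    [0, 0, -0.005]
  ],
  "delta_rot": [
    [0, 0, 0],
    [0, 0, 0],
    [0, 0, 0],
    [0, 0, 0],
    [0, 0, 0]
  ],
  "claw": [1, 1, 1, 1, 1]
}}

```text
t: 12.23
eef_pos: [411.4, 392.8, 91.1]
tcp_rot: [3.141, -0.0, 1.537]
ft_force: [-1.1, -0.0, 4.2]
opening: 0.472
grip_force: 30.0
```

Emit:
{"fn": "arm_command", "kwargs": {
  "delta_pos": [
    [0, 0, 0],
    [0, 0, 0],
    [0, 0, 0],
    [0, 0, 0],
    [0, 0, 0]
  ],
  "delta_rot": [
    [0, 0, 0],
    [0, 0, 0],
    [0, 0, 0],
    [0, 0, 0],
    [0, 0, 0]
  ],
  "claw": [0.45, 0.3, 0.1, 0, 0]
}}

```text
t: 12.65
eef_pos: [411.2, 392.7, 90.6]
tcp_rot: [-3.142, 0.0, 1.537]
ft_force: [0.9, 0.4, 0.2]
opening: 0.76
grip_force: 0.0
```

Emit:
{"fn": "arm_command", "kwargs": {
  "delta_pos": [
    [0, 0, 0],
    [0, 0, 0.06],
    [0, 0, 0.16],
    [0, 0, 0.28],
    [0, 0, 0.38]
  ],
  "delta_rot": [
    [0, 0, 0],
    [0, 0, 0],
    [0, 0, 0],
    [0, 0, 0],
    [0, 0, 0]
  ],
  "claw": [0, 0, 0, 0, 0]
}}

```text
t: 13.07
eef_pos: [411.2, 392.7, 187.1]
tcp_rot: [3.141, -0.0, 1.537]
ft_force: [-0.1, 0.3, 0.9]
opening: 0.996
grip_force: 0.0
```

Emit:
{"fn": "arm_command", "kwargs": {
  "delta_pos": [
    [0, -0.07, 0.02],
    [0, -0.18, 0.04],
    [0, -0.3, 0.04],
    [0.01, -0.43, 0.04],
    [0.05, -0.56, 0.04]
  ],
  "delta_rot": [
    [0, 0, 0],
    [0, 0, 0],
    [0, 0, 0],
    [0, 0, 0],
    [0, 0, 0]
  ],
  "claw": [0, 0, 0, 0, 0]
}}

```text
t: 13.48
eef_pos: [422.6, 251.5, 195.8]
tcp_rot: [-3.142, 0.0, 1.538]
ft_force: [0.7, 0.2, -0.6]
opening: 1.003
grip_force: 0.0
```

Emit:
{"fn": "arm_command", "kwargs": {
  "delta_pos": [
    [0.08, -0.11, 0],
    [0.18, -0.22, -0.03],
    [0.28, -0.32, -0.06],
    [0.37, -0.42, -0.1],
    [0.44, -0.52, -0.14]
  ],
  "delta_rot": [
    [0, 0, 0],
    [0, 0, 0],
    [0, 0, 0],
    [0, 0, 0],
    [0, 0, 0]
  ],
  "claw": [0, 0, 0, 0, 0]
}}

```text
t: 13.9
eef_pos: [535.3, 121.1, 160.4]
tcp_rot: [3.14, -0.0, 1.536]
ft_force: [0.4, 0.7, 0.5]
opening: 1.0
grip_force: 0.0
```

Emit:
{"fn": "arm_command", "kwargs": {
  "delta_pos": [
    [0.08, -0.07, -0.02],
    [0.13, -0.12, -0.05],
    [0.16, -0.145, -0.08],
    [0.168, -0.155, -0.1],
    [0.168, -0.155, -0.12]
  ],
  "delta_rot": [
    [0, 0, 0],
    [0, 0, 0],
    [0, 0, 0],
    [0, 0, 0],
    [0, 0, 0]
  ],
  "claw": [0, 0, 0, 0, 0]
}}

```text
t: 14.32
eef_pos: [575.4, 84.2, 129.9]
tcp_rot: [-3.141, -0.0, 1.536]
ft_force: [0.4, -0.0, 0.3]
opening: 0.999
grip_force: 0.0
```

Emit:
{"fn": "arm_command", "kwargs": {
  "delta_pos": [
    [0, 0, -0.04],
    [0, 0, -0.11],
    [0, 0, -0.18],
    [0, 0, -0.225],
    [0, 0, -0.225]
  ],
  "delta_rot": [
    [0, 0, 0],
    [0, 0, 0],
    [0, 0, 0],
    [0, 0, 0],
    [0, 0, 0]
  ],
  "claw": [0, 0, 0, 0, 0]
}}

```text
t: 14.73
eef_pos: [574.1, 84.8, 72.2]
tcp_rot: [-3.138, 0.0, 1.538]
ft_force: [-0.4, 0.6, 0.7]
opening: 1.0
grip_force: 0.0
```

Emit:
{"fn": "arm_command", "kwargs": {
  "delta_pos": [
    [0, 0, 0],
    [0, 0, 0],
    [0, 0, 0],
    [0, 0, 0],
    [0, 0, 0]
  ],
  "delta_rot": [
    [0, 0, 0],
    [0, 0, 0],
    [0, 0, 0],
    [0, 0, 0],
    [0, 0, 0]
  ],
  "claw": [0.2, 0.4, 0.6, 1, 1]
}}

```text
t: 15.15
eef_pos: [575.9, 84.0, 75.0]
tcp_rot: [3.14, -0.0, 1.537]
ft_force: [0.2, 0.1, 0.0]
opening: 0.706
grip_force: 0.0
```

Emit:
{"fn": "arm_command", "kwargs": {
  "delta_pos": [
    [0, 0, 0],
    [0, 0, 0],
    [0, 0, 0],
    [0, 0, 0],
    [0, 0, 0]
  ],
  "delta_rot": [
    [0, 0, 0],
    [0, 0, 0],
    [0, 0, 0],
    [0, 0, 0],
    [0, 0, 0]
  ],
  "claw": [1, 1, 1, 1, 1]
}}

```text
t: 15.57
eef_pos: [576.0, 84.0, 74.9]
tcp_rot: [3.141, -0.0, 1.537]
ft_force: [0.6, 0.2, 5.4]
opening: 0.674
grip_force: 30.0
```

Emit:
{"fn": "arm_command", "kwargs": {
  "delta_pos": [
    [0, 0, 0.03],
    [0, 0, 0.09],
    [0, 0, 0.18],
    [0, 0, 0.27],
    [0, 0, 0.32]
  ],
  "delta_rot": [
    [0, 0, 0],
    [0, 0, 0],
    [0, 0, 0],
    [0, 0, 0],
    [0, 0, 0]
  ],
  "claw": [1, 1, 1, 1, 1]
}}

```text
t: 15.98
eef_pos: [575.8, 84.0, 156.5]
tcp_rot: [3.14, -0.0, 1.537]
ft_force: [0.7, -0.0, -4.5]
opening: 0.671
grip_force: 30.0
```

Emit:
{"fn": "arm_command", "kwargs": {
  "delta_pos": [
    [-0.02, 0.02, 0],
    [-0.06, 0.07, 0],
    [-0.12, 0.14, 0],
    [-0.19, 0.22, 0],
    [-0.26, 0.3, 0]
  ],
  "delta_rot": [
    [0, 0, 0],
    [0, 0, 0],
    [0, 0, 0],
    [0, 0, 0],
    [0, 0, 0]
  ],
  "claw": [1, 1, 1, 1, 1]
}}

```text
t: 16.4
eef_pos: [508.1, 160.1, 152.8]
tcp_rot: [-3.138, 0.001, 1.536]
ft_force: [-0.1, 0.4, -4.4]
opening: 0.674
grip_force: 30.0
```

Emit:
{"fn": "arm_command", "kwargs": {
  "delta_pos": [
    [-0.07, 0.08, 0],
    [-0.14, 0.16, 0],
    [-0.21, 0.24, 0],
    [-0.28, 0.32, 0],
    [-0.35, 0.4, 0]
  ],
  "delta_rot": [
    [0, 0, 0],
    [0, 0, 0],
    [0, 0, 0],
    [0, 0, 0],
    [0, 0, 0]
  ],
  "claw": [1, 1, 1, 1, 1]
}}

```text
t: 16.82
eef_pos: [420.2, 260.0, 153.0]
tcp_rot: [-3.139, 0.001, 1.537]
ft_force: [-0.1, 0.7, -4.6]
opening: 0.672
grip_force: 30.0
```

Emit:
{"fn": "arm_command", "kwargs": {
  "delta_pos": [
    [-0.07, 0.08, 0],
    [-0.13, 0.15, 0],
    [-0.18, 0.2, 0],
    [-0.2, 0.23, 0],
    [-0.213, 0.236, 0]
  ],
  "delta_rot": [
    [0, 0, 0],
    [0, 0, 0],
    [0, 0, 0],
    [0, 0, 0],
    [0, 0, 0]
  ],
  "claw": [1, 1, 1, 1, 1]
}}

```text
t: 17.23
eef_pos: [368.2, 318.9, 153.6]
tcp_rot: [-3.14, 0.001, 1.539]
ft_force: [0.3, -0.5, -3.8]
opening: 0.674
grip_force: 30.0
```

Emit:
{"fn": "arm_command", "kwargs": {
  "delta_pos": [
    [0, 0, -0.03],
    [0, 0, -0.09],
    [0, 0, -0.16],
    [0, 0, -0.2],
    [0, 0, -0.22]
  ],
  "delta_rot": [
    [0, 0, 0],
    [0, 0, 0],
    [0, 0, 0],
    [0, 0, 0],
    [0, 0, 0]
  ],
  "claw": [1, 1, 1, 1, 1]
}}

```text
t: 17.65
eef_pos: [369.8, 316.8, 97.4]
tcp_rot: [-3.14, 0.002, 1.536]
ft_force: [-0.5, -0.1, -4.6]
opening: 0.672
grip_force: 30.0
```

Emit:
{"fn": "arm_command", "kwargs": {
  "delta_pos": [
    [0, 0, 0],
    [0, 0, -0.01],
    [0, 0, -0.02],
    [0, 0, -0.03],
    [0, 0, -0.037]
  ],
  "delta_rot": [
    [0, 0, 0],
    [0, 0, 0],
    [0, 0, 0],
    [0, 0, 0],
    [0, 0, 0]
  ],
  "claw": [1, 1, 1, 1, 1]
}}

```text
t: 18.07
eef_pos: [370.1, 318.0, 90.2]
tcp_rot: [3.141, -0.0, 1.537]
ft_force: [-0.2, 0.2, -4.6]
opening: 0.676
grip_force: 30.0
```

Emit:
{"fn": "arm_command", "kwargs": {
  "delta_pos": [
    [0, 0, 0],
    [0, 0, -0.002],
    [0, 0, -0.004],
    [0, 0, -0.004],
    [0, 0, -0.004]
  ],
  "delta_rot": [
    [0, 0, 0],
    [0, 0, 0],
    [0, 0, 0],
    [0, 0, 0],
    [0, 0, 0]
  ],
  "claw": [1, 1, 1, 1, 1]
}}

```text
t: 18.48
eef_pos: [370.1, 318.1, 89.9]
tcp_rot: [3.141, -0.0, 1.537]
ft_force: [-1.0, -1.6, 4.1]
opening: 0.676
grip_force: 30.0
```

Emit:
{"fn": "arm_command", "kwargs": {
  "delta_pos": [
    [0, 0, 0],
    [0, 0, 0],
    [0, 0, 0],
    [0, 0, 0],
    [0, 0, 0]
  ],
  "delta_rot": [
    [0, 0, 0],
    [0, 0, 0],
    [0, 0, 0],
    [0, 0, 0],
    [0, 0, 0]
  ],
  "claw": [0.3, 0.2, 0.1, 0, 0]
}}

```text
t: 18.9
eef_pos: [370.0, 318.0, 89.2]
tcp_rot: [3.141, -0.0, 1.537]
ft_force: [-0.0, -0.2, -0.7]
opening: 0.923
grip_force: 0.0
```

Emit:
{"fn": "arm_command", "kwargs": {
  "delta_pos": [
    [0, 0, 0],
    [0, 0, 0.06],
    [0, 0, 0.16],
    [0, 0, 0.26],
    [0, 0, 0.34]
  ],
  "delta_rot": [
    [0, 0, 0],
    [0, 0, 0],
    [0, 0, 0],
    [0, 0, 0],
    [0, 0, 0]
  ],
  "claw": [0, 0, 0, 0, 0]
}}

```text
t: 19.32
eef_pos: [370.0, 318.0, 175.7]
tcp_rot: [3.141, -0.0, 1.537]
ft_force: [0.5, 0.3, -0.9]
opening: 0.997
grip_force: 0.0
```

Emit:
{"fn": "arm_command", "kwargs": {
  "delta_pos": [
    [0.02, -0.05, 0],
    [0.07, -0.13, 0],
    [0.14, -0.22, 0],
    [0.22, -0.31, 0],
    [0.31, -0.4, 0]
  ],
  "delta_rot": [
    [0, 0, 0],
    [0, 0, 0],
    [0, 0, 0],
    [0, 0, 0],
    [0, 0, 0]
  ],
  "claw": [0, 0, 0, 0, 0]
}}

```text
t: 19.73
eef_pos: [447.7, 217.0, 174.3]
tcp_rot: [3.141, -0.0, 1.537]
ft_force: [1.1, 0.5, 0.1]
opening: 0.999
grip_force: 0.0
```

Emit:
{"fn": "arm_command", "kwargs": {
  "delta_pos": [
    [0.09, -0.09, 0],
    [0.18, -0.18, 0],
    [0.27, -0.27, 0],
    [0.36, -0.36, 0],
    [0.45, -0.45, 0]
  ],
  "delta_rot": [
    [0, 0, 0],
    [0, 0, 0],
    [0, 0, 0],
    [0, 0, 0],
    [0, 0, 0]
  ],
  "claw": [0, 0, 0, 0, 0]
}}

```text
t: 20.15
eef_pos: [560.9, 104.1, 174.1]
tcp_rot: [3.142, -0.0, 1.536]
ft_force: [0.8, 0.0, -0.0]
opening: 1.004
grip_force: 0.0
```

Emit:
{"fn": "arm_command", "kwargs": {
  "delta_pos": [
    [0.09, -0.1, 0],
    [0.18, -0.2, -0.04],
    [0.26, -0.28, -0.08],
    [0.31, -0.35, -0.12],
    [0.338, -0.386, -0.16]
  ],
  "delta_rot": [
    [0, 0, 0],
    [0, 0, 0],
    [0, 0, 0],
    [0, 0, 0],
    [0, 0, 0]
  ],
  "claw": [0, 0, 0, 0, 0]
}}

```text
t: 20.57
eef_pos: [645.6, 6.9, 133.2]
tcp_rot: [3.141, 0.0, 1.535]
ft_force: [-0.6, 0.5, 0.1]
opening: 1.0
grip_force: 0.0
```

```bash
python3 - <<'E'
from h import *
im=snap('side','s2')
cv2.imwrite('pics/s2c.png',cv2.resize(im[130:350,150:410,::-1],(709,600),interpolation=cv2.INTER_CUBIC))
s=state();print(s['eef_pos'],s['ft_force'],s['opening'])
E
```

```text
[645.24052818   6.37027217 131.16832663] [-1.205268   -0.60092195 -2.20619685] 1.0015375220584743
```

View pics/s2c.png

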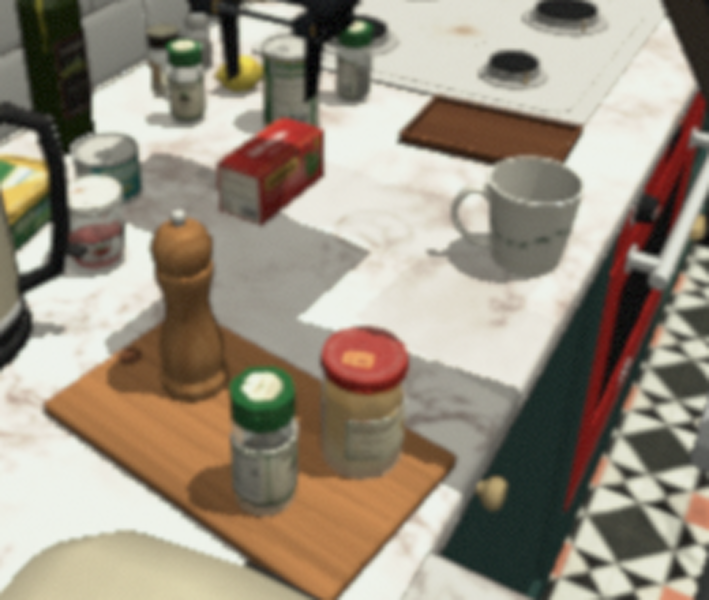

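All three stand upright on the board: mill foot at (195,385), spice at (265,490), honey at (362,450). The tea box at (270,170) is free and untouched. Now I'll descend onto it.

Emit:
{"fn": "arm_command", "kwargs": {
  "delta_pos": [
    [0, 0, 0],
    [0, 0, -0.06],
    [0, 0, -0.16],
    [0, 0, -0.27],
    [0, 0, -0.35]
  ],
  "delta_rot": [
    [0, 0, 0],
    [0, 0, 0],
    [0, 0, 0],
    [0, 0, 0],
    [0, 0, 0]
  ],
  "claw": [0, 0, 0, 0, 0]
}}

```text
t: 21.03
eef_pos: [643.3, 10.6, 45.9]
tcp_rot: [-3.141, -0.0, 1.538]
ft_force: [0.9, 0.4, 0.3]
opening: 1.0
grip_force: 0.0
```

Emit:
{"fn": "arm_command", "kwargs": {
  "delta_pos": [
    [0, 0, -0.06],
    [0, 0, -0.09],
    [0, 0, -0.1],
    [0, 0, -0.1],
    [0, 0, -0.1]
  ],
  "delta_rot": [
    [0, 0, 0],
    [0, 0, 0],
    [0, 0, 0],
    [0, 0, 0],
    [0, 0, 0]
  ],
  "claw": [0, 0, 0, 0, 0.2]
}}

```text
t: 21.45
eef_pos: [644.8, 9.4, 22.9]
tcp_rot: [3.14, 0.0, 1.537]
ft_force: [0.5, -0.1, 0.1]
opening: 0.969
grip_force: 0.0
```

Emit:
{"fn": "arm_command", "kwargs": {
  "delta_pos": [
    [0, 0, 0],
    [0, 0, 0],
    [0, 0, 0],
    [0, 0, 0],
    [0, 0, 0]
  ],
  "delta_rot": [
    [0, 0, 0],
    [0, 0, 0],
    [0, 0, 0],
    [0, 0, 0],
    [0, 0, 0]
  ],
  "claw": [0.3, 0.5, 0.7, 1, 1]
}}

```text
t: 21.87
eef_pos: [644.6, 8.9, 22.0]
tcp_rot: [3.141, 0.0, 1.537]
ft_force: [-0.6, 0.2, 2.3]
opening: 0.662
grip_force: 29.9
```

Emit:
{"fn": "arm_command", "kwargs": {
  "delta_pos": [
    [0, 0, 0],
    [0, 0, 0],
    [0, 0, 0],
    [0, 0, 0],
    [0, 0, 0]
  ],
  "delta_rot": [
    [0, 0, 0],
    [0, 0, 0],
    [0, 0, 0],
    [0, 0, 0],
    [0, 0, 0]
  ],
  "claw": [1, 1, 1, 1, 1]
}}

```text
t: 22.28
eef_pos: [644.6, 8.9, 22.0]
tcp_rot: [3.141, 0.0, 1.537]
ft_force: [-0.9, -0.2, 5.2]
opening: 0.661
grip_force: 29.9
```

Emit:
{"fn": "arm_command", "kwargs": {
  "delta_pos": [
    [0, 0, 0.03],
    [0, 0, 0.1],
    [0, 0, 0.2],
    [0, 0, 0.32],
    [0, 0, 0.4]
  ],
  "delta_rot": [
    [0, 0, 0],
    [0, 0, 0],
    [0, 0, 0],
    [0, 0, 0],
    [0, 0, 0]
  ],
  "claw": [1, 1, 1, 1, 1]
}}

```text
t: 22.7
eef_pos: [644.6, 9.0, 123.9]
tcp_rot: [3.141, 0.0, 1.537]
ft_force: [0.9, 0.1, -1.5]
opening: 0.659
grip_force: 29.9
```

Emit:
{"fn": "arm_command", "kwargs": {
  "delta_pos": [
    [-0.01, -0.01, 0],
    [-0.03, -0.04, 0],
    [-0.06, -0.09, 0],
    [-0.1, -0.15, 0],
    [-0.14, -0.21, 0]
  ],
  "delta_rot": [
    [0, 0, -0.01],
    [0, 0, -0.04],
    [0, 0, -0.09],
    [0, 0, -0.14],
    [0, 0, -0.2]
  ],
  "claw": [1, 1, 1, 1, 1]
}}

```text
t: 23.12
eef_pos: [608.2, -43.9, 120.4]
tcp_rot: [-3.14, 0.0, 1.219]
ft_force: [0.2, 0.4, -2.4]
opening: 0.661
grip_force: 29.9
```

Emit:
{"fn": "arm_command", "kwargs": {
  "delta_pos": [
    [-0.04, -0.06, 0],
    [-0.08, -0.12, 0],
    [-0.12, -0.18, 0],
    [-0.16, -0.24, 0],
    [-0.2, -0.3, 0]
  ],
  "delta_rot": [
    [0, 0, -0.06],
    [0, 0, -0.12],
    [0, 0, -0.18],
    [0, 0, -0.24],
    [0, 0, -0.3]
  ],
  "claw": [1, 1, 1, 1, 1]
}}

```text
t: 23.53
eef_pos: [558.1, -119.1, 120.5]
tcp_rot: [-3.14, 0.001, 0.746]
ft_force: [-0.1, -0.9, -3.2]
opening: 0.657
grip_force: 29.9
```

Emit:
{"fn": "arm_command", "kwargs": {
  "delta_pos": [
    [-0.04, -0.06, 0],
    [-0.08, -0.12, 0],
    [-0.12, -0.18, 0],
    [-0.16, -0.24, 0],
    [-0.2, -0.3, 0]
  ],
  "delta_rot": [
    [0, 0, -0.06],
    [0, 0, -0.12],
    [0, 0, -0.18],
    [0, 0, -0.24],
    [0, 0, -0.28]
  ],
  "claw": [1, 1, 1, 1, 1]
}}

```text
t: 23.95
eef_pos: [508.2, -194.0, 120.6]
tcp_rot: [-3.14, 0.001, 0.306]
ft_force: [-0.1, -0.3, -2.4]
opening: 0.659
grip_force: 29.9
```

Emit:
{"fn": "arm_command", "kwargs": {
  "delta_pos": [
    [-0.04, -0.06, 0],
    [-0.08, -0.11, 0],
    [-0.11, -0.16, 0],
    [-0.125, -0.185, 0],
    [-0.125, -0.185, 0]
  ],
  "delta_rot": [
    [0, 0, -0.05],
    [0, 0, -0.1],
    [0, 0, -0.14],
    [0, 0, -0.17],
    [0, 0, -0.17]
  ],
  "claw": [1, 1, 1, 1, 1]
}}

```text
t: 24.37
eef_pos: [476.9, -240.6, 120.7]
tcp_rot: [-3.141, 0.002, 0.04]
ft_force: [1.0, 1.1, -2.3]
opening: 0.658
grip_force: 29.9
```

Emit:
{"fn": "arm_command", "kwargs": {
  "delta_pos": [
    [0, 0, -0.04],
    [0, 0, -0.12],
    [0, 0, -0.21],
    [0, 0, -0.28],
    [0, 0, -0.32]
  ],
  "delta_rot": [
    [0, 0, 0],
    [0, 0, 0],
    [0, 0, 0],
    [0, 0, 0],
    [0, 0, 0]
  ],
  "claw": [1, 1, 1, 1, 1]
}}

```text
t: 24.78
eef_pos: [477.5, -238.5, 38.9]
tcp_rot: [-3.14, 0.003, 0.046]
ft_force: [0.1, 0.3, -2.0]
opening: 0.657
grip_force: 29.9
```

```bash
python3 - <<'E'
from h import *
im=snap('top','t3')
cv2.imwrite('pics/t3c.png',cv2.resize(im[130:280,210:410,::-1],(800,600),interpolation=cv2.INTER_CUBIC))
s=state();print(s['eef_pos'],s['tcp_rot'],s['ft_force'],s['opening'])
E
```

```text
[ 477.1511106  -238.38512336   38.12279277] [-3.13889913  0.00375291  0.04617338] [-1.41334099  0.41364559 -3.56690088] 0.6569760274324858
```

View pics/t3c.png

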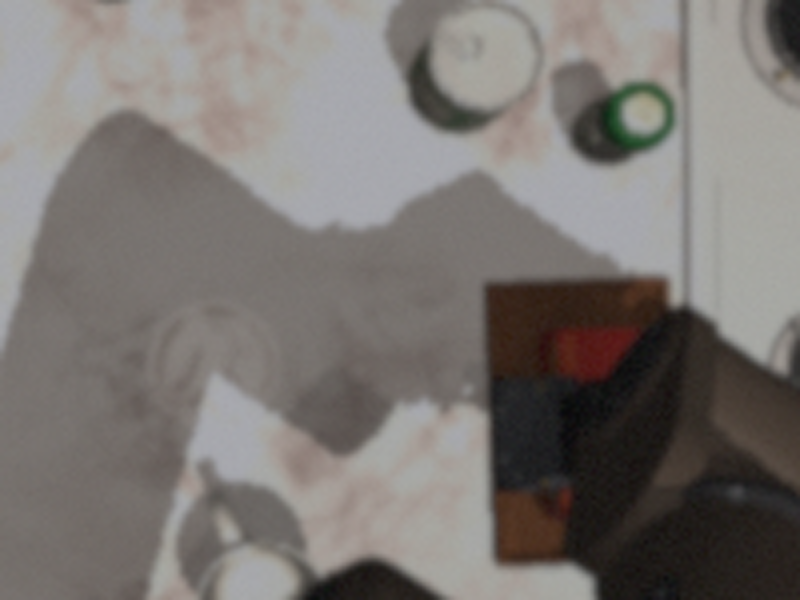

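The box hangs over the tray (visible edges at crop y 328 and 518, left edge at 552), roughly centred. Lowering it now.

Emit:
{"fn": "arm_command", "kwargs": {
  "delta_pos": [
    [0, 0, 0],
    [0, 0, -0.01],
    [0, 0, -0.025],
    [0, 0, -0.04],
    [0, 0, -0.052]
  ],
  "delta_rot": [
    [0, 0, 0],
    [0, 0, 0],
    [0, 0, 0],
    [0, 0, 0],
    [0, 0, 0]
  ],
  "claw": [1, 1, 1, 1, 1]
}}

```text
t: 25.25
eef_pos: [478.4, -239.9, 28.8]
tcp_rot: [3.141, -0.001, 0.045]
ft_force: [0.1, -0.7, -1.9]
opening: 0.658
grip_force: 29.9
```

Emit:
{"fn": "arm_command", "kwargs": {
  "delta_pos": [
    [0, 0, 0],
    [0, 0, -0.002],
    [0, 0, -0.004],
    [0, 0, -0.005],
    [0, 0, -0.005]
  ],
  "delta_rot": [
    [0, 0, 0],
    [0, 0, 0],
    [0, 0, 0],
    [0, 0, 0],
    [0, 0, 0]
  ],
  "claw": [1, 1, 1, 1, 1]
}}

```text
t: 25.67
eef_pos: [478.3, -239.9, 27.9]
tcp_rot: [3.141, -0.0, 0.044]
ft_force: [-1.4, 0.5, 4.8]
opening: 0.663
grip_force: 29.9
```

```bash
python3 - <<'E'
from h import *
tc=lambda x,y:(210+(x+.5)/4-.5,130+(y+.5)/4-.5)
for p in((553,328),(560,518)):print(at('top',tc(*p),78).round(1))
print(state()['ft_force'],state()['eef_pos'])
E
```

```text
[ 541.1 -203.6   78. ]
[ 416.2 -208.6   78. ]
[-1.39653017  0.4554738   4.81628627] [ 478.27964988 -239.85175248   27.93819353]
```

Emit:
{"fn": "arm_command", "kwargs": {
  "delta_pos": [
    [0, 0, 0],
    [0, 0, 0],
    [0, 0, 0],
    [0, 0, 0],
    [0, 0, 0]
  ],
  "delta_rot": [
    [0, 0, 0],
    [0, 0, 0],
    [0, 0, 0],
    [0, 0, 0],
    [0, 0, 0]
  ],
  "claw": [0.3, 0.2, 0.1, 0, 0]
}}

```text
t: 26.08
eef_pos: [478.2, -239.8, 27.4]
tcp_rot: [3.141, -0.0, 0.044]
ft_force: [0.8, 0.6, -0.2]
opening: 0.92
grip_force: 0.0
```

Emit:
{"fn": "arm_command", "kwargs": {
  "delta_pos": [
    [0, 0, 0.06],
    [0, 0, 0.18],
    [0, 0, 0.32],
    [0, 0, 0.46],
    [0, 0, 0.58]
  ],
  "delta_rot": [
    [0, 0, 0],
    [0, 0, 0],
    [0, 0, 0],
    [0, 0, 0],
    [0, 0, 0]
  ],
  "claw": [0, 0, 0, 0, 0]
}}

```text
t: 26.5
eef_pos: [478.2, -239.7, 174.6]
tcp_rot: [3.141, -0.001, 0.044]
ft_force: [0.1, 0.8, 0.4]
opening: 0.999
grip_force: 0.0
```

```bash
python3 - <<'E'
from h import *
print(state()['opening'])
im=snap('side','s4')
cv2.imwrite('pics/s4c.png',cv2.resize(im[120:240,260:400,::-1],(700,600),interpolation=cv2.INTER_CUBIC))
E
```

```text
0.9994610178054137
```

View pics/s4c.png

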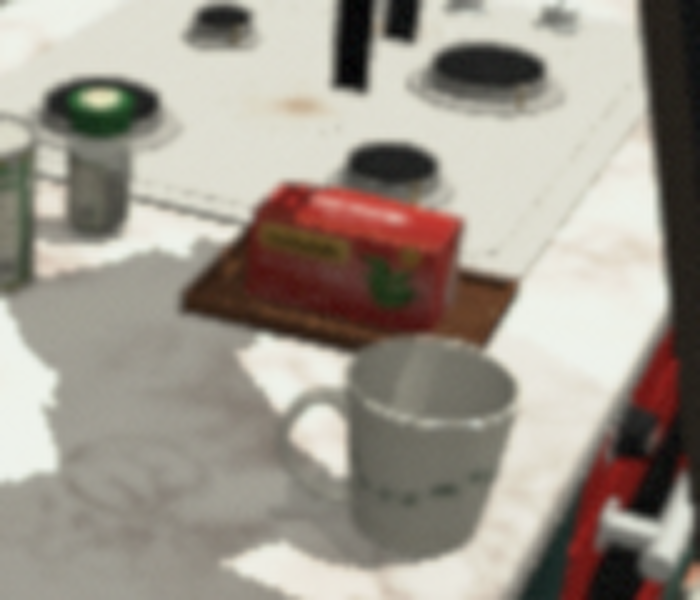

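The tea box stands upright and lengthways in the tray, centred at (355,255); mug untouched. Next, back to the board for the honey jar.

Emit:
{"fn": "arm_command", "kwargs": {
  "delta_pos": [
    [0, 0.05, 0],
    [0, 0.15, 0],
    [0, 0.27, 0],
    [0, 0.4, 0],
    [0, 0.53, 0]
  ],
  "delta_rot": [
    [0, 0, 0.02],
    [0, 0, 0.06],
    [0, 0, 0.12],
    [0, 0, 0.18],
    [0, 0, 0.24]
  ],
  "claw": [0, 0, 0, 0, 0]
}}

```text
t: 26.97
eef_pos: [477.2, -105.4, 171.2]
tcp_rot: [-3.14, 0.001, 0.426]
ft_force: [0.4, -0.1, -0.2]
opening: 1.003
grip_force: 0.0
```

Emit:
{"fn": "arm_command", "kwargs": {
  "delta_pos": [
    [-0.01, 0.13, 0],
    [-0.02, 0.26, 0],
    [-0.03, 0.39, 0],
    [-0.04, 0.52, 0],
    [-0.05, 0.65, 0]
  ],
  "delta_rot": [
    [0, 0, 0.06],
    [0, 0, 0.12],
    [0, 0, 0.18],
    [0, 0, 0.24],
    [0, 0, 0.3]
  ],
  "claw": [0, 0, 0, 0, 0]
}}

```text
t: 27.38
eef_pos: [464.4, 57.2, 171.3]
tcp_rot: [-3.14, 0.001, 0.899]
ft_force: [0.9, 0.1, -0.2]
opening: 1.001
grip_force: 0.0
```

Emit:
{"fn": "arm_command", "kwargs": {
  "delta_pos": [
    [-0.04, 0.13, 0],
    [-0.08, 0.26, 0],
    [-0.12, 0.39, 0],
    [-0.16, 0.52, 0],
    [-0.2, 0.64, 0]
  ],
  "delta_rot": [
    [0, 0, 0.06],
    [0, 0, 0.12],
    [0, 0, 0.18],
    [0, 0, 0.24],
    [0, 0, 0.3]
  ],
  "claw": [0, 0, 0, 0, 0]
}}

```text
t: 27.8
eef_pos: [413.9, 217.0, 171.3]
tcp_rot: [-3.14, 0.001, 1.37]
ft_force: [0.8, -0.6, 0.4]
opening: 1.0
grip_force: 0.0
```

Emit:
{"fn": "arm_command", "kwargs": {
  "delta_pos": [
    [-0.06, 0.12, 0],
    [-0.11, 0.24, 0],
    [-0.15, 0.34, 0],
    [-0.175, 0.4, 0],
    [-0.183, 0.411, 0]
  ],
  "delta_rot": [
    [0, 0, 0.04],
    [0, 0, 0.08],
    [0, 0, 0.1],
    [0, 0, 0.11],
    [0, 0, 0.11]
  ],
  "claw": [0, 0, 0, 0, 0]
}}

```text
t: 28.22
eef_pos: [368.0, 319.9, 171.3]
tcp_rot: [-3.14, 0.001, 1.541]
ft_force: [-0.2, 0.0, -0.4]
opening: 1.001
grip_force: 0.0
```

Emit:
{"fn": "arm_command", "kwargs": {
  "delta_pos": [
    [0, 0, 0],
    [0, 0, -0.05],
    [0, 0, -0.14],
    [0, 0, -0.24],
    [0, 0, -0.31]
  ],
  "delta_rot": [
    [0, 0, 0],
    [0, 0, 0],
    [0, 0, 0],
    [0, 0, 0],
    [0, 0, 0]
  ],
  "claw": [0, 0, 0, 0, 0]
}}

```text
t: 28.63
eef_pos: [369.7, 316.5, 93.1]
tcp_rot: [-3.14, 0.001, 1.535]
ft_force: [-0.0, 0.0, 0.2]
opening: 1.001
grip_force: 0.0
```

Emit:
{"fn": "arm_command", "kwargs": {
  "delta_pos": [
    [0, 0, -0.01],
    [0, 0, -0.02],
    [0, 0, -0.02],
    [0, 0, -0.02],
    [0, 0, -0.02]
  ],
  "delta_rot": [
    [0, 0, 0],
    [0, 0, 0],
    [0, 0, 0],
    [0, 0, 0],
    [0, 0, 0]
  ],
  "claw": [0, 0, 0.2, 0.3, 0.4]
}}

```text
t: 29.05
eef_pos: [370.4, 318.1, 90.8]
tcp_rot: [3.14, -0.001, 1.536]
ft_force: [-0.3, 0.2, 0.2]
opening: 0.843
grip_force: 0.0
```

Emit:
{"fn": "arm_command", "kwargs": {
  "delta_pos": [
    [0, 0, 0],
    [0, 0, 0],
    [0, 0, 0],
    [0, 0, 0],
    [0, 0, 0]
  ],
  "delta_rot": [
    [0, 0, 0],
    [0, 0, 0],
    [0, 0, 0],
    [0, 0, 0],
    [0, 0, 0]
  ],
  "claw": [0.8, 1, 1, 1, 1]
}}

```text
t: 29.47
eef_pos: [370.2, 318.1, 90.4]
tcp_rot: [3.141, -0.0, 1.537]
ft_force: [0.7, -1.4, 6.2]
opening: 0.67
grip_force: 30.0
```

Emit:
{"fn": "arm_command", "kwargs": {
  "delta_pos": [
    [0, 0, 0.03],
    [0, 0, 0.09],
    [0, 0, 0.18],
    [0, 0, 0.27],
    [0, 0, 0.32]
  ],
  "delta_rot": [
    [0, 0, 0],
    [0, 0, 0],
    [0, 0, 0],
    [0, 0, 0],
    [0, 0, 0]
  ],
  "claw": [1, 1, 1, 1, 1]
}}

```text
t: 29.88
eef_pos: [370.0, 318.1, 172.0]
tcp_rot: [3.141, -0.001, 1.537]
ft_force: [1.1, 0.1, -4.4]
opening: 0.669
grip_force: 30.0
```

Emit:
{"fn": "arm_command", "kwargs": {
  "delta_pos": [
    [0.02, -0.02, 0],
    [0.06, -0.07, 0],
    [0.12, -0.14, 0],
    [0.19, -0.22, 0],
    [0.26, -0.3, 0]
  ],
  "delta_rot": [
    [0, 0, 0],
    [0, 0, 0],
    [0, 0, 0],
    [0, 0, 0],
    [0, 0, 0]
  ],
  "claw": [1, 1, 1, 1, 1]
}}

```text
t: 30.3
eef_pos: [435.1, 241.7, 169.0]
tcp_rot: [-3.14, 0.001, 1.538]
ft_force: [-0.4, 0.4, -4.5]
opening: 0.673
grip_force: 30.0
```

Emit:
{"fn": "arm_command", "kwargs": {
  "delta_pos": [
    [0.07, -0.08, 0],
    [0.14, -0.16, 0],
    [0.21, -0.24, 0],
    [0.28, -0.32, 0],
    [0.35, -0.4, 0]
  ],
  "delta_rot": [
    [0, 0, 0],
    [0, 0, 0],
    [0, 0, 0],
    [0, 0, 0],
    [0, 0, 0]
  ],
  "claw": [1, 1, 1, 1, 1]
}}

```text
t: 30.72
eef_pos: [522.7, 141.3, 168.7]
tcp_rot: [-3.14, 0.0, 1.537]
ft_force: [0.8, -0.4, -4.3]
opening: 0.669
grip_force: 30.0
```

Emit:
{"fn": "arm_command", "kwargs": {
  "delta_pos": [
    [0.07, -0.08, 0],
    [0.13, -0.15, 0],
    [0.18, -0.2, 0],
    [0.2, -0.23, 0],
    [0.213, -0.236, 0]
  ],
  "delta_rot": [
    [0, 0, 0],
    [0, 0, 0],
    [0, 0, 0],
    [0, 0, 0],
    [0, 0, 0]
  ],
  "claw": [1, 1, 1, 1, 1]
}}

```text
t: 31.13
eef_pos: [575.8, 82.8, 169.0]
tcp_rot: [-3.14, 0.0, 1.535]
ft_force: [-0.7, 0.2, -4.1]
opening: 0.676
grip_force: 30.0
```

Emit:
{"fn": "arm_command", "kwargs": {
  "delta_pos": [
    [0, 0, -0.04],
    [0, 0, -0.13],
    [0, 0, -0.23],
    [0, 0, -0.3],
    [0, 0, -0.335]
  ],
  "delta_rot": [
    [0, 0, 0],
    [0, 0, 0],
    [0, 0, 0],
    [0, 0, 0],
    [0, 0, 0]
  ],
  "claw": [1, 1, 1, 1, 1]
}}

```text
t: 31.55
eef_pos: [573.7, 85.0, 83.4]
tcp_rot: [-3.138, 0.0, 1.538]
ft_force: [-0.5, 0.3, -3.4]
opening: 0.671
grip_force: 30.0
```

Emit:
{"fn": "arm_command", "kwargs": {
  "delta_pos": [
    [0, 0, 0],
    [0, 0, -0.01],
    [0, 0, -0.02],
    [0, 0, -0.03],
    [0, 0, -0.04]
  ],
  "delta_rot": [
    [0, 0, 0],
    [0, 0, 0],
    [0, 0, 0],
    [0, 0, 0],
    [0, 0, 0]
  ],
  "claw": [1, 1, 1, 1, 1]
}}

```text
t: 31.97
eef_pos: [576.0, 84.1, 76.8]
tcp_rot: [3.14, -0.0, 1.537]
ft_force: [0.3, -0.1, -5.0]
opening: 0.671
grip_force: 30.0
```

Emit:
{"fn": "arm_command", "kwargs": {
  "delta_pos": [
    [0, 0, 0],
    [0, 0, -0.002],
    [0, 0, -0.004],
    [0, 0, -0.004],
    [0, 0, -0.004]
  ],
  "delta_rot": [
    [0, 0, 0],
    [0, 0, 0],
    [0, 0, 0],
    [0, 0, 0],
    [0, 0, 0]
  ],
  "claw": [1, 1, 1, 1, 1]
}}

```text
t: 32.38
eef_pos: [575.8, 83.9, 75.4]
tcp_rot: [3.141, 0.0, 1.537]
ft_force: [-0.5, -0.3, -0.0]
opening: 0.671
grip_force: 30.0
```

Emit:
{"fn": "arm_command", "kwargs": {
  "delta_pos": [
    [0, 0, 0],
    [0, 0, 0],
    [0, 0, 0],
    [0, 0, 0],
    [0, 0, 0]
  ],
  "delta_rot": [
    [0, 0, 0],
    [0, 0, 0],
    [0, 0, 0],
    [0, 0, 0],
    [0, 0, 0]
  ],
  "claw": [0.3, 0.2, 0.1, 0, 0]
}}

```text
t: 32.8
eef_pos: [575.8, 84.0, 75.2]
tcp_rot: [3.141, -0.0, 1.537]
ft_force: [0.2, 0.1, -0.3]
opening: 0.925
grip_force: 0.0
```

Emit:
{"fn": "arm_command", "kwargs": {
  "delta_pos": [
    [0, 0, 0.03],
    [0, 0, 0.12],
    [0, 0, 0.24],
    [0, 0, 0.37],
    [0, 0, 0.48]
  ],
  "delta_rot": [
    [0, 0, 0],
    [0, 0, 0],
    [0, 0, 0],
    [0, 0, 0],
    [0, 0, 0]
  ],
  "claw": [0, 0, 0, 0, 0]
}}

```text
t: 33.22
eef_pos: [575.7, 84.0, 197.7]
tcp_rot: [3.141, -0.0, 1.537]
ft_force: [0.7, 0.9, 0.7]
opening: 1.0
grip_force: 0.0
```

Emit:
{"fn": "arm_command", "kwargs": {
  "delta_pos": [
    [-0.04, 0.03, 0],
    [-0.11, 0.08, 0],
    [-0.2, 0.15, 0],
    [-0.3, 0.22, 0],
    [-0.4, 0.3, 0]
  ],
  "delta_rot": [
    [0, 0, 0],
    [0, 0, 0],
    [0, 0, 0],
    [0, 0, 0],
    [0, 0, 0]
  ],
  "claw": [0, 0, 0, 0, 0]
}}

```text
t: 33.63
eef_pos: [474.3, 159.3, 195.3]
tcp_rot: [3.141, 0.0, 1.536]
ft_force: [0.6, 0.2, 0.3]
opening: 1.002
grip_force: 0.0
```

Emit:
{"fn": "arm_command", "kwargs": {
  "delta_pos": [
    [-0.08, 0.1, 0],
    [-0.15, 0.2, 0],
    [-0.21, 0.31, 0],
    [-0.25, 0.43, 0],
    [-0.258, 0.55, 0]
  ],
  "delta_rot": [
    [0, 0, 0],
    [0, 0, 0],
    [0, 0, 0],
    [0, 0, 0],
    [0, 0, 0]
  ],
  "claw": [0, 0, 0, 0, 0]
}}

```text
t: 34.05
eef_pos: [409.2, 297.6, 195.7]
tcp_rot: [-3.142, 0.0, 1.537]
ft_force: [0.3, -1.0, -0.3]
opening: 1.0
grip_force: 0.0
```

Emit:
{"fn": "arm_command", "kwargs": {
  "delta_pos": [
    [0, 0.12, 0],
    [0, 0.23, 0],
    [0, 0.32, 0],
    [0, 0.37, 0],
    [0, 0.385, 0]
  ],
  "delta_rot": [
    [0, 0, 0],
    [0, 0, 0],
    [0, 0, 0],
    [0, 0, 0],
    [0, 0, 0]
  ],
  "claw": [0, 0, 0, 0, 0]
}}

```text
t: 34.47
eef_pos: [410.8, 394.1, 195.0]
tcp_rot: [3.142, -0.0, 1.538]
ft_force: [-0.0, -0.4, -1.3]
opening: 0.998
grip_force: 0.0
```

Emit:
{"fn": "arm_command", "kwargs": {
  "delta_pos": [
    [0, 0, -0.03],
    [0, 0, -0.12],
    [0, 0, -0.23],
    [0, 0, -0.33],
    [0, 0, -0.4]
  ],
  "delta_rot": [
    [0, 0, 0],
    [0, 0, 0],
    [0, 0, 0],
    [0, 0, 0],
    [0, 0, 0]
  ],
  "claw": [0, 0, 0, 0, 0]
}}

```text
t: 34.88
eef_pos: [410.6, 390.7, 92.9]
tcp_rot: [-3.14, 0.002, 1.535]
ft_force: [-0.6, -0.3, -0.2]
opening: 1.0
grip_force: 0.0
```

Emit:
{"fn": "arm_command", "kwargs": {
  "delta_pos": [
    [0, 0, -0.01],
    [0, 0, -0.015],
    [0, 0, -0.015],
    [0, 0, -0.015],
    [0, 0, -0.015]
  ],
  "delta_rot": [
    [0, 0, 0],
    [0, 0, 0],
    [0, 0, 0],
    [0, 0, 0],
    [0, 0, 0]
  ],
  "claw": [0, 0.2, 0.3, 0.4, 0.5]
}}

```text
t: 35.3
eef_pos: [411.7, 392.8, 92.6]
tcp_rot: [3.14, -0.001, 1.537]
ft_force: [-0.9, 0.2, 0.1]
opening: 0.776
grip_force: 0.0
```

Emit:
{"fn": "arm_command", "kwargs": {
  "delta_pos": [
    [0, 0, 0],
    [0, 0, 0],
    [0, 0, 0],
    [0, 0, 0],
    [0, 0, 0]
  ],
  "delta_rot": [
    [0, 0, 0],
    [0, 0, 0],
    [0, 0, 0],
    [0, 0, 0],
    [0, 0, 0]
  ],
  "claw": [0.8, 1, 1, 1, 1]
}}

```text
t: 35.72
eef_pos: [411.3, 392.8, 91.6]
tcp_rot: [3.141, -0.0, 1.537]
ft_force: [1.5, -0.9, 1.7]
opening: 0.469
grip_force: 30.0
```

Emit:
{"fn": "arm_command", "kwargs": {
  "delta_pos": [
    [0, 0, 0],
    [0, 0, 0],
    [0, 0, 0],
    [0, 0, 0],
    [0, 0, 0]
  ],
  "delta_rot": [
    [0, 0, 0],
    [0, 0, 0],
    [0, 0, 0],
    [0, 0, 0],
    [0, 0, 0]
  ],
  "claw": [1, 1, 1, 1, 1]
}}

```text
t: 36.13
eef_pos: [411.3, 392.8, 91.5]
tcp_rot: [3.141, -0.0, 1.537]
ft_force: [0.2, -0.1, 3.2]
opening: 0.469
grip_force: 30.0
```

Emit:
{"fn": "arm_command", "kwargs": {
  "delta_pos": [
    [0, 0, 0.04],
    [0, 0, 0.13],
    [0, 0, 0.25],
    [0, 0, 0.38],
    [0, 0, 0.46]
  ],
  "delta_rot": [
    [0, 0, 0],
    [0, 0, 0],
    [0, 0, 0],
    [0, 0, 0],
    [0, 0, 0]
  ],
  "claw": [1, 1, 1, 1, 1]
}}

```text
t: 36.55
eef_pos: [411.4, 392.9, 209.8]
tcp_rot: [3.14, -0.001, 1.537]
ft_force: [0.3, 0.2, -0.7]
opening: 0.472
grip_force: 30.0
```

Emit:
{"fn": "arm_command", "kwargs": {
  "delta_pos": [
    [0.01, -0.03, 0],
    [0.03, -0.09, 0],
    [0.07, -0.18, 0],
    [0.11, -0.28, 0],
    [0.16, -0.38, 0]
  ],
  "delta_rot": [
    [0, 0, 0],
    [0, 0, 0],
    [0, 0, 0],
    [0, 0, 0],
    [0, 0, 0]
  ],
  "claw": [1, 1, 1, 1, 1]
}}

```text
t: 36.97
eef_pos: [450.6, 296.4, 205.9]
tcp_rot: [-3.14, 0.001, 1.538]
ft_force: [0.7, 0.5, -0.8]
opening: 0.47
grip_force: 30.0
```

Emit:
{"fn": "arm_command", "kwargs": {
  "delta_pos": [
    [0.05, -0.11, 0],
    [0.1, -0.22, 0],
    [0.15, -0.33, 0],
    [0.2, -0.44, 0],
    [0.25, -0.55, 0]
  ],
  "delta_rot": [
    [0, 0, 0],
    [0, 0, 0],
    [0, 0, 0],
    [0, 0, 0],
    [0, 0, 0]
  ],
  "claw": [1, 1, 1, 1, 1]
}}

```text
t: 37.38
eef_pos: [513.6, 158.4, 205.9]
tcp_rot: [-3.14, 0.0, 1.537]
ft_force: [0.5, 0.4, -1.0]
opening: 0.469
grip_force: 30.0
```

Emit:
{"fn": "arm_command", "kwargs": {
  "delta_pos": [
    [0.05, -0.12, 0],
    [0.1, -0.26, 0],
    [0.16, -0.39, 0],
    [0.21, -0.5, 0],
    [0.238, -0.592, 0]
  ],
  "delta_rot": [
    [0, 0, 0],
    [0, 0, 0],
    [0, 0, 0],
    [0, 0, 0],
    [0, 0, 0]
  ],
  "claw": [1, 1, 1, 1, 1]
}}

```text
t: 37.8
eef_pos: [573.6, 9.7, 205.7]
tcp_rot: [-3.141, 0.0, 1.535]
ft_force: [-0.1, 0.5, -2.5]
opening: 0.469
grip_force: 30.0
```

Emit:
{"fn": "arm_command", "kwargs": {
  "delta_pos": [
    [0, 0, 0],
    [0, 0, 0],
    [0, 0, -0.05],
    [0, 0, -0.13],
    [0, 0, -0.23]
  ],
  "delta_rot": [
    [0, 0, 0],
    [0, 0, 0],
    [0, 0, 0],
    [0, 0, 0],
    [0, 0, 0]
  ],
  "claw": [1, 1, 1, 1, 1]
}}

```text
t: 38.22
eef_pos: [573.0, 13.3, 149.2]
tcp_rot: [3.14, -0.0, 1.538]
ft_force: [0.4, 1.1, -1.0]
opening: 0.469
grip_force: 30.0
```

Emit:
{"fn": "arm_command", "kwargs": {
  "delta_pos": [
    [0, 0, -0.1],
    [0, 0, -0.18],
    [0, 0, -0.23],
    [0, 0, -0.24],
    [0, 0, -0.24]
  ],
  "delta_rot": [
    [0, 0, 0],
    [0, 0, 0],
    [0, 0, 0],
    [0, 0, 0],
    [0, 0, 0]
  ],
  "claw": [1, 1, 1, 1, 1]
}}

```text
t: 38.63
eef_pos: [572.4, 13.2, 88.3]
tcp_rot: [-3.14, -0.0, 1.538]
ft_force: [-0.5, 0.4, 0.0]
opening: 0.471
grip_force: 30.0
```

Emit:
{"fn": "arm_command", "kwargs": {
  "delta_pos": [
    [0, 0, -0.01],
    [0, 0, -0.02],
    [0, 0, -0.03],
    [0, 0, -0.04],
    [0, 0, -0.04]
  ],
  "delta_rot": [
    [0, 0, 0],
    [0, 0, 0],
    [0, 0, 0],
    [0, 0, 0],
    [0, 0, 0]
  ],
  "claw": [1, 1, 1, 1, 1]
}}

```text
t: 39.05
eef_pos: [573.1, 12.2, 78.8]
tcp_rot: [3.142, 0.0, 1.537]
ft_force: [0.2, 0.4, -0.4]
opening: 0.472
grip_force: 30.0
```

Emit:
{"fn": "arm_command", "kwargs": {
  "delta_pos": [
    [0, 0, -0.003],
    [0, 0, -0.006],
    [0, 0, -0.01],
    [0, 0, -0.01],
    [0, 0, -0.01]
  ],
  "delta_rot": [
    [0, 0, 0],
    [0, 0, 0],
    [0, 0, 0],
    [0, 0, 0],
    [0, 0, 0]
  ],
  "claw": [1, 1, 1, 1, 1]
}}

```text
t: 39.47
eef_pos: [573.3, 12.2, 76.5]
tcp_rot: [3.141, 0.0, 1.537]
ft_force: [0.2, -0.4, 1.2]
opening: 0.467
grip_force: 30.0
```

Emit:
{"fn": "arm_command", "kwargs": {
  "delta_pos": [
    [0, 0, 0],
    [0, 0, 0],
    [0, 0, 0],
    [0, 0, 0],
    [0, 0, 0]
  ],
  "delta_rot": [
    [0, 0, 0],
    [0, 0, 0],
    [0, 0, 0],
    [0, 0, 0],
    [0, 0, 0]
  ],
  "claw": [0.45, 0.3, 0.1, 0, 0]
}}

```text
t: 39.88
eef_pos: [573.2, 12.2, 76.4]
tcp_rot: [3.141, 0.0, 1.537]
ft_force: [-0.8, -1.1, -0.4]
opening: 0.763
grip_force: 0.0
```

Emit:
{"fn": "arm_command", "kwargs": {
  "delta_pos": [
    [0, 0, 0],
    [0, 0, 0.1],
    [0, 0, 0.24],
    [0, 0, 0.39],
    [0, 0, 0.52]
  ],
  "delta_rot": [
    [0, 0, 0],
    [0, 0, 0],
    [0, 0, 0],
    [0, 0, 0],
    [0, 0, 0]
  ],
  "claw": [0, 0, 0, 0, 0]
}}

```text
t: 40.3
eef_pos: [573.1, 12.3, 208.5]
tcp_rot: [3.141, 0.0, 1.537]
ft_force: [-0.6, -1.0, -0.1]
opening: 0.999
grip_force: 0.0
```

Emit:
{"fn": "arm_command", "kwargs": {
  "delta_pos": [
    [-0.01, 0.07, 0.05],
    [-0.02, 0.18, 0.09],
    [-0.04, 0.3, 0.1],
    [-0.06, 0.43, 0.1],
    [-0.08, 0.56, 0.1]
  ],
  "delta_rot": [
    [0, 0, 0],
    [0, 0, 0],
    [0, 0, 0],
    [0, 0, 0],
    [0, 0, 0]
  ],
  "claw": [0, 0, 0, 0, 0]
}}

```text
t: 40.72
eef_pos: [552.8, 153.4, 231.9]
tcp_rot: [3.141, -0.0, 1.536]
ft_force: [-0.4, -0.0, -0.3]
opening: 1.001
grip_force: 0.0
```

Emit:
{"fn": "arm_command", "kwargs": {
  "delta_pos": [
    [-0.02, 0.14, 0],
    [-0.04, 0.29, 0],
    [-0.06, 0.44, 0],
    [-0.075, 0.57, 0],
    [-0.085, 0.675, 0]
  ],
  "delta_rot": [
    [0, 0, 0],
    [0, 0, 0],
    [0, 0, 0],
    [0, 0, 0],
    [0, 0, 0]
  ],
  "claw": [0, 0, 0, 0, 0]
}}

```text
t: 41.13
eef_pos: [531.1, 323.4, 231.4]
tcp_rot: [3.142, -0.0, 1.538]
ft_force: [0.7, 0.6, -0.4]
opening: 1.003
grip_force: 0.0
```

Emit:
{"fn": "arm_command", "kwargs": {
  "delta_pos": [
    [0, 0, 0],
    [0, 0, 0],
    [0, 0, -0.05],
    [0, 0, -0.14],
    [0, 0, -0.24]
  ],
  "delta_rot": [
    [0, 0, 0],
    [0, 0, 0],
    [0, 0, 0],
    [0, 0, 0],
    [0, 0, 0]
  ],
  "claw": [0, 0, 0, 0, 0]
}}

```text
t: 41.55
eef_pos: [532.6, 319.9, 171.8]
tcp_rot: [3.139, -0.001, 1.536]
ft_force: [1.1, 1.1, -1.0]
opening: 1.002
grip_force: 0.0
```

Emit:
{"fn": "arm_command", "kwargs": {
  "delta_pos": [
    [0, 0, -0.08],
    [0, 0, -0.13],
    [0, 0, -0.145],
    [0, 0, -0.145],
    [0, 0, -0.145]
  ],
  "delta_rot": [
    [0, 0, 0],
    [0, 0, 0],
    [0, 0, 0],
    [0, 0, 0],
    [0, 0, 0]
  ],
  "claw": [0, 0, 0, 0.2, 0.4]
}}

```text
t: 41.97
eef_pos: [532.5, 320.5, 135.9]
tcp_rot: [3.141, -0.0, 1.536]
ft_force: [1.3, -0.3, -0.7]
opening: 0.909
grip_force: 0.0
```

Emit:
{"fn": "arm_command", "kwargs": {
  "delta_pos": [
    [0, 0, 0],
    [0, 0, 0],
    [0, 0, 0],
    [0, 0, 0],
    [0, 0, 0]
  ],
  "delta_rot": [
    [0, 0, 0],
    [0, 0, 0],
    [0, 0, 0],
    [0, 0, 0],
    [0, 0, 0]
  ],
  "claw": [0.6, 1, 1, 1, 1]
}}

```text
t: 42.38
eef_pos: [532.0, 321.0, 135.5]
tcp_rot: [3.141, -0.0, 1.537]
ft_force: [0.1, 0.8, 0.8]
opening: 0.567
grip_force: 0.0
```

Emit:
{"fn": "arm_command", "kwargs": {
  "delta_pos": [
    [0, 0, 0],
    [0, 0, 0],
    [0, 0, 0],
    [0, 0, 0],
    [0, 0, 0]
  ],
  "delta_rot": [
    [0, 0, 0],
    [0, 0, 0],
    [0, 0, 0],
    [0, 0, 0],
    [0, 0, 0]
  ],
  "claw": [1, 1, 1, 1, 1]
}}

```text
t: 42.8
eef_pos: [531.8, 321.0, 135.3]
tcp_rot: [-3.141, 0.0, 1.537]
ft_force: [-2.9, 0.8, 3.8]
opening: 0.493
grip_force: 30.0
```

Emit:
{"fn": "arm_command", "kwargs": {
  "delta_pos": [
    [0, 0, 0.04],
    [0, 0, 0.14],
    [0, 0, 0.27],
    [0, 0, 0.41],
    [0, 0, 0.52]
  ],
  "delta_rot": [
    [0, 0, 0],
    [0, 0, 0],
    [0, 0, 0],
    [0, 0, 0],
    [0, 0, 0]
  ],
  "claw": [1, 1, 1, 1, 1]
}}

```text
t: 43.22
eef_pos: [532.2, 321.0, 268.1]
tcp_rot: [3.14, -0.001, 1.537]
ft_force: [0.7, 0.6, -2.3]
opening: 0.499
grip_force: 30.0
```

Emit:
{"fn": "arm_command", "kwargs": {
  "delta_pos": [
    [0, -0.03, 0],
    [0, -0.09, 0],
    [0, -0.18, 0],
    [0.01, -0.28, 0],
    [0.02, -0.38, 0]
  ],
  "delta_rot": [
    [0, 0, 0],
    [0, 0, 0],
    [0, 0, 0],
    [0, 0, 0],
    [0, 0, 0]
  ],
  "claw": [1, 1, 1, 1, 1]
}}

```text
t: 43.63
eef_pos: [536.1, 224.0, 263.7]
tcp_rot: [-3.139, 0.001, 1.537]
ft_force: [0.4, -0.5, -1.1]
opening: 0.495
grip_force: 30.0
```

Emit:
{"fn": "arm_command", "kwargs": {
  "delta_pos": [
    [0.01, -0.11, 0],
    [0.02, -0.22, 0],
    [0.03, -0.33, 0],
    [0.05, -0.44, 0],
    [0.06, -0.55, 0]
  ],
  "delta_rot": [
    [0, 0, 0],
    [0, 0, 0],
    [0, 0, 0],
    [0, 0, 0],
    [0, 0, 0]
  ],
  "claw": [1, 1, 1, 1, 1]
}}

```text
t: 44.05
eef_pos: [551.2, 86.1, 263.7]
tcp_rot: [-3.139, 0.0, 1.536]
ft_force: [1.3, 0.1, -2.2]
opening: 0.488
grip_force: 30.0
```

Emit:
{"fn": "arm_command", "kwargs": {
  "delta_pos": [
    [0.02, -0.12, 0],
    [0.04, -0.26, 0],
    [0.06, -0.39, 0],
    [0.07, -0.5, 0],
    [0.08, -0.588, 0]
  ],
  "delta_rot": [
    [0, 0, 0],
    [0, 0, 0],
    [0, 0, 0],
    [0, 0, 0],
    [0, 0, 0]
  ],
  "claw": [1, 1, 1, 1, 1]
}}

```text
t: 44.47
eef_pos: [570.8, -61.5, 263.6]
tcp_rot: [-3.139, -0.0, 1.535]
ft_force: [0.2, 0.7, -1.8]
opening: 0.495
grip_force: 30.0
```

Emit:
{"fn": "arm_command", "kwargs": {
  "delta_pos": [
    [0, 0, 0],
    [0, 0, 0],
    [0, 0, -0.05],
    [0, 0, -0.14],
    [0, 0, -0.24]
  ],
  "delta_rot": [
    [0, 0, 0],
    [0, 0, 0],
    [0, 0, 0],
    [0, 0, 0],
    [0, 0, 0]
  ],
  "claw": [1, 1, 1, 1, 1]
}}

```text
t: 44.88
eef_pos: [571.6, -57.8, 204.7]
tcp_rot: [3.14, 0.0, 1.537]
ft_force: [-0.2, 0.0, -2.6]
opening: 0.495
grip_force: 30.0
```

Emit:
{"fn": "arm_command", "kwargs": {
  "delta_pos": [
    [0, 0, -0.1],
    [0, 0, -0.2],
    [0, 0, -0.26],
    [0, 0, -0.29],
    [0, 0, -0.29]
  ],
  "delta_rot": [
    [0, 0, 0],
    [0, 0, 0],
    [0, 0, 0],
    [0, 0, 0],
    [0, 0, 0]
  ],
  "claw": [1, 1, 1, 1, 1]
}}

```text
t: 45.3
eef_pos: [570.9, -57.7, 130.9]
tcp_rot: [-3.138, -0.001, 1.537]
ft_force: [0.4, 1.0, -2.2]
opening: 0.497
grip_force: 30.0
```

Emit:
{"fn": "arm_command", "kwargs": {
  "delta_pos": [
    [0, 0, -0.01],
    [0, 0, -0.02],
    [0, 0, -0.03],
    [0, 0, -0.04],
    [0, 0, -0.04]
  ],
  "delta_rot": [
    [0, 0, 0],
    [0, 0, 0],
    [0, 0, 0],
    [0, 0, 0],
    [0, 0, 0]
  ],
  "claw": [1, 1, 1, 1, 1]
}}

```text
t: 45.72
eef_pos: [571.9, -58.5, 122.6]
tcp_rot: [3.141, 0.0, 1.537]
ft_force: [0.5, 0.6, -1.8]
opening: 0.493
grip_force: 30.0
```

Emit:
{"fn": "arm_command", "kwargs": {
  "delta_pos": [
    [0, 0, -0.003],
    [0, 0, -0.006],
    [0, 0, -0.01],
    [0, 0, -0.01],
    [0, 0, -0.01]
  ],
  "delta_rot": [
    [0, 0, 0],
    [0, 0, 0],
    [0, 0, 0],
    [0, 0, 0],
    [0, 0, 0]
  ],
  "claw": [1, 1, 1, 1, 1]
}}

```text
t: 46.13
eef_pos: [572.1, -58.6, 120.3]
tcp_rot: [3.141, 0.0, 1.537]
ft_force: [0.5, 0.1, 1.0]
opening: 0.49
grip_force: 30.0
```

Emit:
{"fn": "arm_command", "kwargs": {
  "delta_pos": [
    [0, 0, 0],
    [0, 0, 0],
    [0, 0, 0],
    [0, 0, 0],
    [0, 0, 0]
  ],
  "delta_rot": [
    [0, 0, 0],
    [0, 0, 0],
    [0, 0, 0],
    [0, 0, 0],
    [0, 0, 0]
  ],
  "claw": [0.45, 0.3, 0.1, 0, 0]
}}

```text
t: 46.55
eef_pos: [571.9, -58.5, 120.1]
tcp_rot: [3.142, -0.0, 1.537]
ft_force: [-0.3, -0.8, -0.7]
opening: 0.774
grip_force: 0.0
```

Emit:
{"fn": "arm_command", "kwargs": {
  "delta_pos": [
    [0, 0, 0],
    [0, 0, 0.08],
    [0, 0, 0.21],
    [0, 0, 0.36],
    [0, 0, 0.5]
  ],
  "delta_rot": [
    [0, 0, 0],
    [0, 0, 0],
    [0, 0, 0],
    [0, 0, 0],
    [0, 0, 0]
  ],
  "claw": [0, 0, 0, 0, 0]
}}

```text
t: 46.97
eef_pos: [571.7, -58.5, 246.7]
tcp_rot: [-3.141, -0.0, 1.537]
ft_force: [0.7, 0.0, 0.7]
opening: 0.995
grip_force: 0.0
```

Emit:
{"fn": "arm_command", "kwargs": {
  "delta_pos": [
    [-0.02, -0.08, 0.04],
    [-0.04, -0.2, 0.08],
    [-0.06, -0.34, 0.1],
    [-0.09, -0.48, 0.1],
    [-0.12, -0.6, 0.1]
  ],
  "delta_rot": [
    [0, 0, 0],
    [0, 0, 0],
    [0, 0, 0],
    [0, 0, 0],
    [0, 0, 0]
  ],
  "claw": [0, 0, 0, 0, 0]
}}

```text
t: 47.38
eef_pos: [541.5, -210.4, 270.6]
tcp_rot: [3.141, 0.001, 1.537]
ft_force: [1.5, -0.5, -0.9]
opening: 0.999
grip_force: 0.0
```

Emit:
{"fn": "arm_command", "kwargs": {
  "delta_pos": [
    [-0.08, -0.13, 0],
    [-0.18, -0.26, 0],
    [-0.28, -0.37, 0],
    [-0.36, -0.48, 0],
    [-0.4, -0.52, 0]
  ],
  "delta_rot": [
    [0, 0, 0],
    [0, 0, 0],
    [0, 0, 0],
    [0, 0, 0],
    [0, 0, 0]
  ],
  "claw": [0, 0, 0, 0, 0]
}}

```text
t: 47.8
eef_pos: [439.7, -341.3, 270.1]
tcp_rot: [-3.141, 0.001, 1.534]
ft_force: [0.6, 0.2, 0.2]
opening: 1.0
grip_force: 0.0
```

Emit:
{"fn": "arm_command", "kwargs": {
  "delta_pos": [
    [-0.05, -0.13, 0],
    [-0.1, -0.26, 0],
    [-0.14, -0.37, 0],
    [-0.16, -0.44, 0],
    [-0.16, -0.46, 0]
  ],
  "delta_rot": [
    [0, 0, 0],
    [0, 0, 0],
    [0, 0, 0],
    [0, 0, 0],
    [0, 0, 0]
  ],
  "claw": [0, 0, 0, 0, 0]
}}

```text
t: 48.22
eef_pos: [400.9, -455.7, 269.8]
tcp_rot: [-3.141, 0.0, 1.534]
ft_force: [-0.2, 0.9, 0.9]
opening: 1.002
grip_force: 0.0
```

```bash
python3 - <<'E'
from h import *
a=snap('top','t5')
cv2.imwrite('pics/t5c.png',cv2.resize(a[130:280,210:410,::-1],(800,600),interpolation=cv2.INTER_CUBIC))
b=snap('side','s5')
cv2.imwrite('pics/s5c.png',cv2.resize(b[140:245,220:360,::-1],(800,600),interpolation=cv2.INTER_CUBIC))
E
```

```text
(no output)
```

View pics/t5c.png

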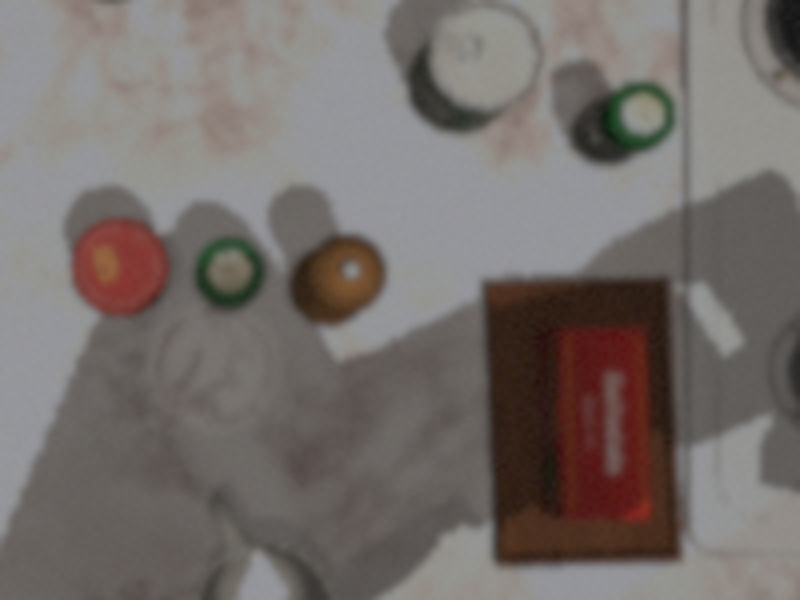

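View pics/s5c.png

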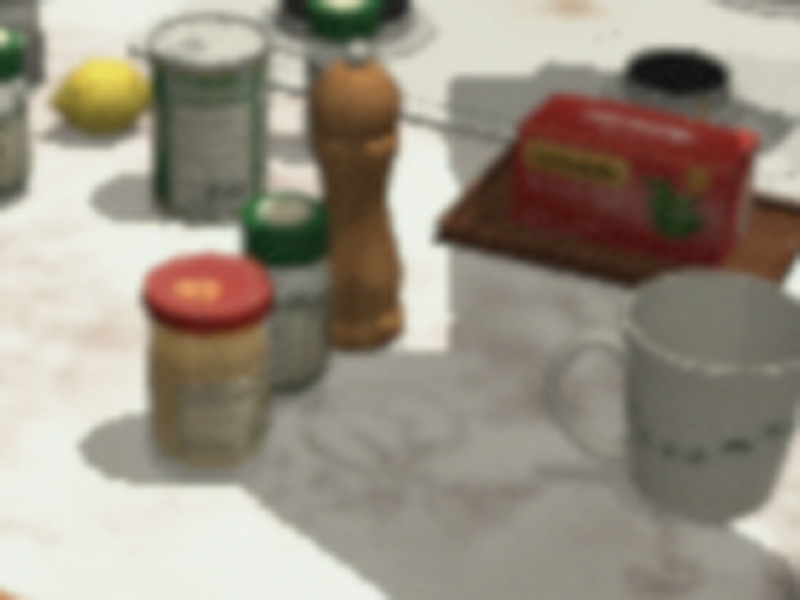

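Everything is back within about 1 mm of its start pixels: honey (121,266), spice (229,272), knob (350,268). The box is upright in the tray. A quick check of its centring:

```bash
python3 - <<'E'
from h import *
tc=lambda x,y:(210+(x+.5)/4-.5,130+(y+.5)/4-.5)
print(np.mean([at('top',tc(*p),72) for p in((560,330),(646,328),(652,520),(564,522))],0))
E
```

```text
[ 477.71964945 -240.17476035   72.        ]
```

Its centre reads (477.7, -240.2), against (478.4, -239.8) for the tray, so it is centred.

```bash
python3 -c "
from cell import *
print(job_done())"
```

```text
the job is handed in; nothing more can be done
None
```

The job is handed in: the tea box stands upright and lengthways in the middle of the tray, and the honey jar, spice jar and pepper mill are back where they started, all upright.

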